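# Park the setting gauges in the strap cutter

## Robot

A 6-joint arm with a two-finger parallel gripper is mounted at the origin on the work surface. World frame = base frame: x ahead of the robot, y to its left, z up, the work surface at z = 0. Lengths are in m, angles in rad, forces in N, time in s.
With the tool pointing down it reaches from about 0.425 to 0.95 m from the base axis. Payload 3.5 kg.
Tool frame: the origin (TCP) lies midway between the tips of the shut fingers; the grasp point (between the pads) lies 19 mm behind it; x points along the fingers, y is the direction in which the jaws open and shut, and the axes are right-handed (so a half turn about x gives the same grasp; the last joint's range is limited). The gripper opens to 85 mm and grips with 20 to 120 N. Pads are 22 mm wide; open, the fingers measure 114 mm over their backs; the gripper's body (76 mm by 85 mm) begins 54 mm behind the grasp point. The pads swing forward as they close: fully open they stand 13 mm farther back than shut.
Start: joints at [1.052, 0.286, 1.577, -0, 1.279, -0.15], TCP at [0.243, 0.63, 0.231] pointing down, gripper open.
Joint ranges: [-2.77, 2.77], [-0.9, 2.22], [0.21, 2.48], [-1.53, 4.67], [0.24, 2.81], [-2.84, 2.84]. Speed limits (rad/s): [2.79, 2.79, 3.14, 3.14, 3.14, 3.14].

## Interface

Orientations are given as a unit quaternion [x, y, z, w].
In Python, from plant import sensors, optics, ctrl gives the robot as it stands.
- The arm moves only by the tool arm_command, never from a script. Its argument "increments" is a list that holds one entry, the list of rows, each a list of 4 numbers: the shift along the tool's x, y, z in cm, then the turn about the tool's x in rad. A call has 1 to 20 rows; each row shifts and turns the commanded pose from where the row before left it, along the tool's axes as they then stand; what a row does not reach is not made up. A row lasts 1/8 s, in which the tool goes at most 62.5 mm and 10.7 degrees, less where a joint would pass 70% of its speed; a pose out of reach is approached as far as the arm can. A call with a gripper value outside its range is refused whole. "grip" is the finger opening in cm, from 0 to 8.54, set as the call begins (left out, the last holds). The fingers move at their own pace and stop on an object; "grip_force" is the grip in N (left out, the last holds). Time passes only in rows, so rows that do not move let the fingers close. It gives the time, the measured TCP pose, the force and the opening at its end, in the units of the state.
- sensors.get_state(): the state, without advancing time (a new reading comes with each control period).
- optics.read_camera(name): name is "side" or "top"; returns the picture (420x560x3 uint8, blue, green, red); there is no depth.
- optics.camera_model(name): a dict with "camera_matrix" (3x3 intrinsics, pixels), "world_from_camera" (4x4, takes a point from camera to world coordinates). Camera axes: x right, y up, looking along -z (the intrinsics and any distortion apply to the point x, -y, -z); pixel columns grow to the right and rows downward; lengths in m; the calibration is good to about 2 mm. A picture is of the moment at which its call begins. camera_model takes no time and is no camera call.
- ctrl.sign_off(): hands the job in, once; it reports no verdict.
Trained networks look in the newest picture that a camera, given by its name, has taken for a name from the list of things; names that differ only in an ending like _2 or _b are one class to them, and where a whole thing is asked for, a point or a joint stands for the part that bears it (a point fixed in the world has none). Each returns a list of dicts, best first, with "conf" (0 to 1); they miss things now and then, are a little off and sometimes report something else, mostly with a low value. They report only what shows in the picture. A call takes as long as a camera call. They do not tell look-alikes from the thing itself.
- optics.boxes_of(camera, query): "at" ([row, column] in pixels, amid what is visible of it).
- optics.place_of(camera, query): "at" ([row, column] in pixels: a listed point, or the origin of a listed thing).
The state is a dict: "time": time; "qpos": joint angles; "dq": joint speeds; "joint_efforts": joint torques, N m; "eef_pos": TCP position; "tcp_rot": TCP orientation; "contact_force": force on the tool from outside, world axes, zero at the start; "wrist_torque": the same for the moment, N m; "opening": opening from 0.0 (shut) to 1.0 (fully open).
Only numpy, scipy, OpenCV 4.12 (cv2) and the standard library are available. Lean on these libraries where they do the work, as an engineer would, in place of code of your own. Each camera call takes 0.05 s, during which the arm holds its last target.

## Task

Swing the strap cutter's orange-edged clear guard up and fully open, then slide every coloured setting gauge lying on the bench, blade first, into the slot of its own colour under the pressure bar until its tip is fully home against the back stop, lying flat. There are three or four gauges; when all are in, let go of them and lower the guard gently all the way down onto its stop and slide the black-knobbed bolt on the housing fully across over the guard's edge. Leave the bottle, the spool and the carton where they are.

Things in the scene. Friction and masses are not known exactly. Their poses are not given: they have to be found in the camera images.
- cutter: green-grey bench strap cutter, fixed, place and yaw vary. Origin: footprint centre at bench level; x from its open front (robot side) to its back, y left. Bed top at z 30 mm, x -100..80, y +-138. Steel pressure bar across: x -20..30, z 42..62, four slots under it. Cheeks 8 mm thick at y +-134, x -90..80, up to z 89. Drive housing outside the left cheek, y 139..199, up to z 85. Nothing in front of x -100.
- guard (a joint): guard hinge angle, rad: 0 = down on its stop, grows as it swings up and back, 1.57 = upright, fully open. Stiff: it stays where it is left; raising takes about 5 N at the bar, lowering 2 N. Clear plate 150 x 276 x 5 mm, its underside 90 mm above the bench when down, with room under it for the gauges' handles.
- bolt (a joint): slide of the guard's bolt, m: 0 = drawn back, 0.030 = fully across. It moves towards the cutter's -y, over the shut guard's left edge; takes about 2 N and stays where it is left. Must be drawn back while the guard is moved.
- bolt_knob (a point): point in the bolt's square black knob, 10 mm below its top: knob 16 x 16 mm, 34 mm high, its top 130 mm above the bench, on the drive housing (top at 85 mm); drawn back it is at x -40, y 182, z 120 mm in the cutter's frame, fully across at y 152. Its 12 mm wide steel tongue reaches 40 mm towards -y, 95.5 to 99.5 mm above the bench.
- guard_hinge (a point): fixed point on the guard's hinge axis, midway along it: x = +60 mm, y = 0, z = 90 mm in the cutter's frame; the axis runs along the cutter's y.
- guard_bar (a point): middle of the guard's orange grip bar: a round bar of 12 mm diameter, 130 mm long, parallel to the hinge axis and 195 mm from it (and 4 mm above it when down); held 45 mm in front of the plate's front edge by two arms 10 mm wide at 60 mm either side of the middle. It moves with the guard.
- gauge_red: loose setting gauge, 100 g: flat steel blade 95 x 22 x 5 mm (last 12 mm only 16 wide), an upright red grip block on its tail, 30 mm along the blade, 14 mm across, its top 50 mm above the blade's underside. Origin: on the underside below the block's middle; x along the blade to the tip (80 mm ahead; tail 15 mm behind), z up. Home, 20 mm of blade shows between block and bar. None if absent.
- gauge_red_tip (a point): middle of the tip of the red gauge's blade, on its underside, 80 mm ahead of its origin.
- lane_red (a point): home of the red gauge's tip: end of the red slot, on its floor (level with the bed, z 30 mm), mid-width, at the back stop's face; in the cutter's frame x 25, y 84 mm. The slot is straight along the cutter's x, 27 mm wide, 12 mm high, its mouth at x -20 (45 mm deep); a red patch marks it on the bar's top and front.
- gauge_yellow: loose setting gauge, 100 g: flat steel blade 95 x 22 x 5 mm (last 12 mm only 16 wide), an upright yellow grip block on its tail, 30 mm along the blade, 14 mm across, its top 50 mm above the blade's underside. Origin: on the underside below the block's middle; x along the blade to the tip (80 mm ahead; tail 15 mm behind), z up. Home, 20 mm of blade shows between block and bar. None if absent.
- gauge_yellow_tip (a point): middle of the tip of the yellow gauge's blade, on its underside, 80 mm ahead of its origin.
- lane_yellow (a point): home of the yellow gauge's tip: end of the yellow slot, on its floor (level with the bed, z 30 mm), mid-width, at the back stop's face; in the cutter's frame x 25, y 28 mm. The slot is straight along the cutter's x, 27 mm wide, 12 mm high, its mouth at x -20 (45 mm deep); a yellow patch marks it on the bar's top and front.
- gauge_green: loose setting gauge, 100 g: flat steel blade 95 x 22 x 5 mm (last 12 mm only 16 wide), an upright green grip block on its tail, 30 mm along the blade, 14 mm across, its top 50 mm above the blade's underside. Origin: on the underside below the block's middle; x along the blade to the tip (80 mm ahead; tail 15 mm behind), z up. Home, 20 mm of blade shows between block and bar. None if absent.
- gauge_green_tip (a point): middle of the tip of the green gauge's blade, on its underside, 80 mm ahead of its origin.
- lane_green (a point): home of the green gauge's tip: end of the green slot, on its floor (level with the bed, z 30 mm), mid-width, at the back stop's face; in the cutter's frame x 25, y -28 mm. The slot is straight along the cutter's x, 27 mm wide, 12 mm high, its mouth at x -20 (45 mm deep); a green patch marks it on the bar's top and front.
- gauge_blue: loose setting gauge, 100 g: flat steel blade 95 x 22 x 5 mm (last 12 mm only 16 wide), an upright blue grip block on its tail, 30 mm along the blade, 14 mm across, its top 50 mm above the blade's underside. Origin: on the underside below the block's middle; x along the blade to the tip (80 mm ahead; tail 15 mm behind), z up. Home, 20 mm of blade shows between block and bar. None if absent.
- gauge_blue_tip (a point): middle of the tip of the blue gauge's blade, on its underside, 80 mm ahead of its origin.
- lane_blue (a point): home of the blue gauge's tip: end of the blue slot, on its floor (level with the bed, z 30 mm), mid-width, at the back stop's face; in the cutter's frame x 25, y -84 mm. The slot is straight along the cutter's x, 27 mm wide, 12 mm high, its mouth at x -20 (45 mm deep); a blue patch marks it on the bar's top and front.
- oil: amber oil bottle, 52 mm diameter, 130 mm high, a bystander; origin: centre of its underside
- spool: copper-coloured thread spool, 48 mm diameter, 60 mm high, standing, a bystander; origin: centre of its underside
- carton: small cardboard carton 60 x 80 x 50 mm, a bystander; origin: centre of its underside
Mind the look-alikes: they are no part of the job. What is shaped like the gauge_green but brown or pink is not meant.

How it is judged:
By the outcome, as a careful person would: the job done as asked, in the order asked, and still so for the second after the job is handed in, with the robot touching nothing.
Of gauge_red, gauge_yellow, gauge_green, gauge_blue only 3 to 4 are there at a start; the rules pass over those that are not, and their reading is None.
At some moment in a run one of gauge_red, gauge_yellow, gauge_green, gauge_blue may be knocked a few centimetres aside while the robot is not near it.
Once in a run the grip may slacken for a moment while it holds something.
It also fails if it takes over 210 s, if anything falls off the work surface, if the arm or the gripper's body presses on something with over 40 N, if the wrist force passes 120 N, or if a joint passes its speed limit or range.

## Working session

There is one attempt and no reset: what is moved stays moved. The work goes in short steps, Python scripts to look and compute and a tool call to move; the robot and the scene stay as the last step left them, time stands still between calls to the robot, and variables do not carry over. Pictures are saved under pics/ and viewed, and the job is handed in when it is done.

Besides the shell and the picture viewer there is one more tool, called after ">>>" by a JSON object that holds its "name" and its "arguments", one argument or row to a line. arm_command: Moves the arm, as the interface text tells. Its arguments: {"type":"object","properties":{"increments":{"type":"array","items":{"type":"array","items":{"type":"array","items":{"type":"number"}}}},"grip":{"type":"number"},"grip_force":{"type":"number"}},"required":["increments"]}

```bash
ls; mkdir -p pics
python3 - <<'E'
from plant import sensors, optics, ctrl
import cv2,json
s=sensors.get_state();print(s)
for n in("side","top"):
    im=optics.read_camera(n);cv2.imwrite(f"pics/a_{n}.png",im)
    m=optics.camera_model(n);print(n,m)
    for q in["gauge_red","gauge_yellow","gauge_green","gauge_blue","gauge_red_tip","gauge_yellow_tip","gauge_green_tip","gauge_blue_tip","lane_red","lane_yellow","lane_green","lane_blue","guard_bar","guard_hinge","bolt_knob","cutter","oil","spool","carton"]:
        r=optics.place_of(n,q);print(q,[([round(v) for v in d["at"]],round(d["conf"],2)) for d in r[:4]])
E
```

```text
pics
{'time': 0.0, 'qpos': array([ 1.05196132e+00,  2.87186471e-01,  1.57818972e+00,  1.38976181e-05,
        1.27861582e+00, -1.49984286e-01]), 'dq': array([ 0.00042601,  0.00017803, -0.00016025, -0.00074232, -0.00073711,
        0.00061294]), 'joint_efforts': array([ 2.85296874e-04, -4.05986845e+01, -2.92623353e+01, -8.60488785e-05,
        5.80874184e-03,  1.07029376e-05]), 'eef_pos': array([0.24299236, 0.62903184, 0.22992643]), 'tcp_rot': array([ 0.12887196,  0.69539762, -0.13047149,  0.69483189]), 'contact_force': array([0.31254849, 0.37678153, 1.3889628 ]), 'wrist_torque': array([ 0.00338651,  0.02462169, -0.00101139]), 'opening': 1.0003428152316216}
side {'camera_matrix': array([[395.64699167,   0.        , 282.53662417],
       [  0.        , 395.64699167, 204.53886043],
       [  0.        ,   0.        ,   1.        ]]), 'world_from_camera': array([[ 0.85534108,  0.25667957, -0.45000804,  0.13130492],
       [-0.51775216,  0.4537251 , -0.72530423, -0.79999955],
       [ 0.01800916,  0.85337514,  0.52098612,  0.68945969],
       [ 0.        ,  0.        ,  0.        ,  1.   
[... 1525 characters left out ...]
uge_green [([188, 442], 0.84), ([244, 409], 0.61), ([252, 435], 0.51)]
gauge_blue [([286, 410], 0.69), ([215, 344], 0.39)]
gauge_red_tip [([216, 348], 0.81)]
gauge_yellow_tip [([265, 342], 0.7)]
gauge_green_tip [([205, 463], 0.85), ([250, 464], 0.77), ([210, 406], 0.54)]
gauge_blue_tip [([253, 416], 0.67), ([214, 236], 0.42)]
lane_red []
lane_yellow [([257, 123], 0.69), ([158, 266], 0.6)]
lane_green []
lane_blue []
guard_bar [([257, 168], 0.59), ([290, 240], 0.56), ([243, 412], 0.35)]
guard_hinge [([214, 236], 0.87)]
bolt_knob [([253, 172], 0.42), ([214, 346], 0.27)]
cutter [([237, 243], 0.59)]
oil [([260, 128], 0.98), ([244, 407], 0.74)]
spool [([155, 269], 0.8)]
carton [([174, 351], 0.86)]
```

View pics/a_side.png

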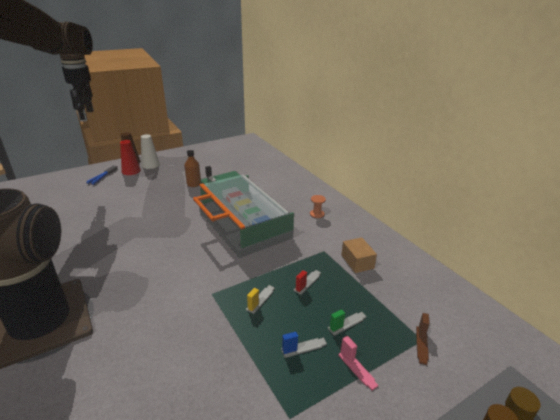

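View pics/a_top.png

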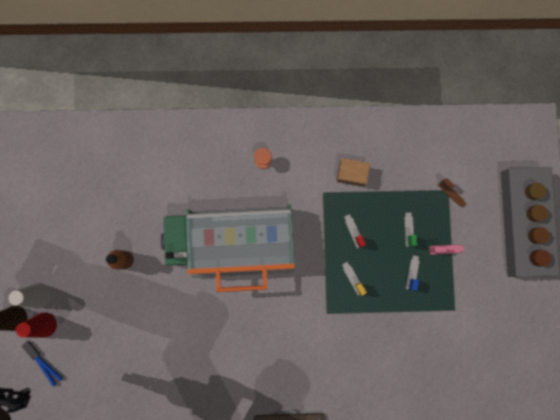

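Run:
```python
import cv2
a=cv2.imread("pics/a_top.png");cv2.imwrite("pics/a_topz1.png",cv2.resize(a[140:360,130:330],None,fx=3.6,fy=2.7*4/3*0.75,interpolation=cv2.INTER_CUBIC))
cv2.imwrite("pics/a_topz2.png",cv2.resize(a[150:330,320:500],None,fx=3.3,fy=3.3,interpolation=cv2.INTER_CUBIC))
a=cv2.imread("pics/a_side.png");cv2.imwrite("pics/a_sidez.png",cv2.resize(a[130:410,160:460],None,fx=2.1,fy=2.1,interpolation=cv2.INTER_CUBIC))
```

```text
(no output)
```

All four gauges lie on the dark mat. In the top view, red is about (237,358), yellow (285,358), green (237,411) and blue (280,414). The look-alikes are pink at (249,445) and brown at (192,452). The cutter is at about (240,240).

View pics/a_topz1.png

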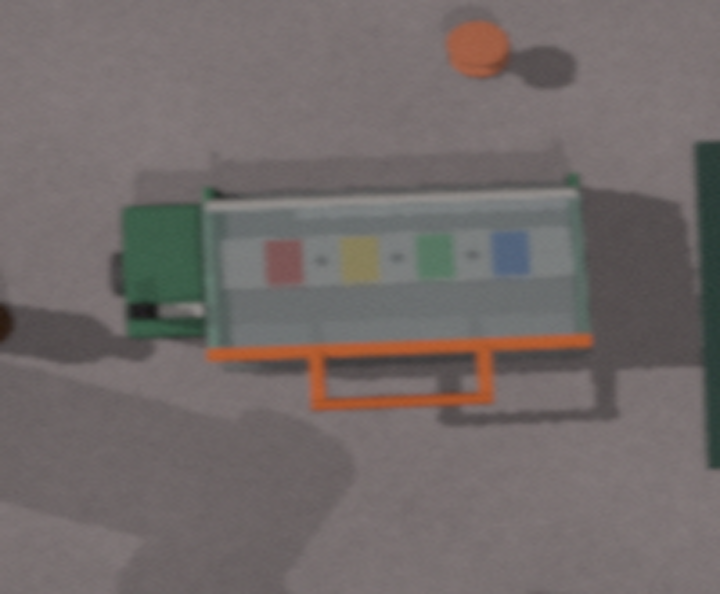

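View pics/a_topz2.png

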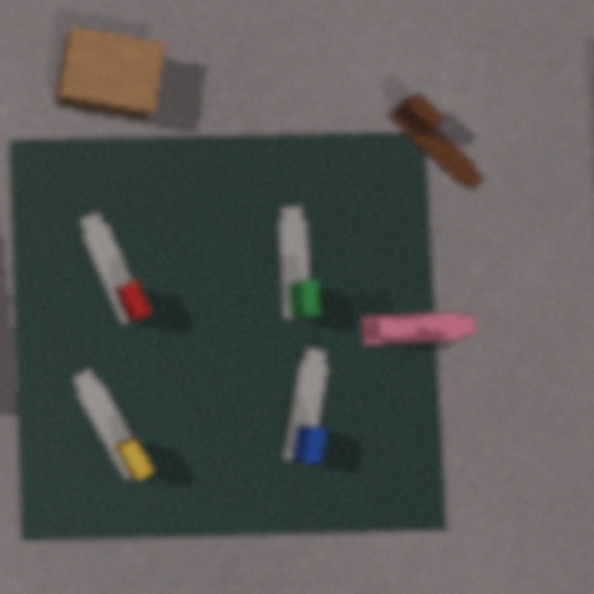

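View pics/a_sidez.png

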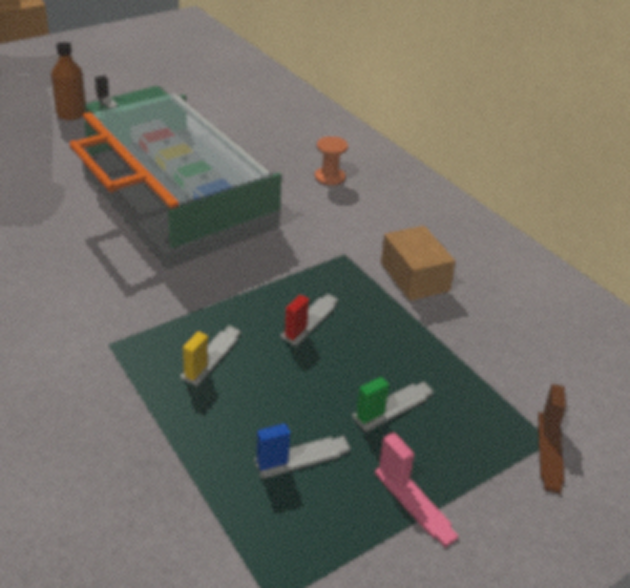

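```bash
cat > h.py <<'E'
import numpy as np, cv2
from scipy.optimize import minimize, least_squares
from plant import sensors, optics, ctrl
M={n:optics.camera_model(n) for n in("side","top")}
def proj(n,P):
    P=np.atleast_2d(P); T=np.linalg.inv(M[n]["world_from_camera"]); c=P@T[:3,:3].T+T[:3,3]
    K=M[n]["camera_matrix"]; u=K[0,0]*c[:,0]/-c[:,2]+K[0,2]; v=K[1,1]*-c[:,1]/-c[:,2]+K[1,2]
    return np.c_[u,v]
def ray(n,u,v,z):
    K=M[n]["camera_matrix"]; W=M[n]["world_from_camera"]
    d=W[:3,:3]@np.array([(u-K[0,2])/K[0,0],-(v-K[1,2])/K[1,1],-1]); o=W[:3,3]
    return o+d*(z-o[2])/d[2]
def Rz(a): c,s=np.cos(a),np.sin(a); return np.array([[c,-s,0],[s,c,0],[0,0,1]])
def shoot(tag):
    r={}
    for n in("side","top"):
        r[n]=optics.read_camera(n); cv2.imwrite(f"pics/{tag}_{n}.png",r[n])
    return r
HUE={"red":((170,8),),"yellow":((18,33),),"green":((50,80),),"blue":((105,125),)}
def cmask(im,col,smin=110,vmin=40):
    h,s,v=cv2.split(cv2.cvtColor(im,cv2.COLOR_BGR2HSV)); lo,hi=HUE[col][0]
    m=((h>=lo)&(h<=hi)) if lo<hi else ((h>=lo)|(h<=hi))
    return (m&(s>smin)&(v>vmin)).astype(np.uint8)
def hull(n,pts,shape,S=4):
    p=proj(n,pts); h=cv2.convexHull(p.astype(np.float32))[:,0]
    im=np.zeros((shape[0]*S,shape[1]*S),np.uint8)
    cv2.fillPoly(im,[np.round((h+0.5)*S*16-8).astype(np.int32)],255,shift=4)
    return im
def box(x0,x1,y0,y1,z0,z1): return np.array([[x,y,z] for x in(x0,x1) for y in(y0,y1) for z in(z0,z1)])
E
python3 - <<'E'
from h import *
for n in("side","top"):
    im=cv2.imread(f"pics/a_{n}.png")
    for c in HUE:
        m=cmask(im,c,60); k,l,st,ce=cv2.connectedComponentsWithStats(m)
        print(n,c,[(st[i,4],ce[i].round(1).tolist()) for i in range(1,k) if st[i,4]>12])
# rough
print("bar ends",ray("top",217,291,.094),ray("top",267,289.5,.094))
print("corner",ray("top",188,271,.095),ray("top",294,267,.095))
for c,u,v in(("r",209,237),("y",230,236),("g",251,235),("b",272,234)): print(c,ray("top",u,v,.062))
E
```

```text
side red [(np.int32(568), [128.4, 158.3]), (np.int32(37), [234.5, 194.1]), (np.int32(200), [300.8, 280.5]), (np.int32(764), [355.5, 362.6])]
side yellow [(np.int32(74365), [425.8, 125.3]), (np.int32(52), [243.3, 201.7]), (np.int32(231), [252.6, 298.9]), (np.int32(794), [523.0, 402.9])]
side green [(np.int32(118), [225.9, 175.9]), (np.int32(24), [205.0, 180.5]), (np.int32(48), [251.9, 210.1]), (np.int32(15), [290.6, 215.1]), (np.int32(715), [264.4, 230.6]), (np.int32(5295), [318.9, 313.2]), (np.int32(74), [240.9, 306.4]), (np.int32(24), [233.3, 303.2]), (np.int32(28), [235.7, 321.3]), (np.int32(224), [323.4, 341.2]), (np.int32(15), [411.3, 335.7]), (np.int32(124), [310.9, 363.3]), (np.int32(13), [292.2, 362.1]), (np.int32(77), [325.9, 368.9]), (np.int32(817), [296.0, 388.5]), (np.int32(14), [339.0, 373.7]), (np.int32(65), [345.2, 378.0]), (np.int32(22), [330.7, 377.9]), (np.int32(28), [334.2, 388.0]), (np.int32(19), [289.1, 411.5])]
side blue [(np.int32(113), [96.8, 177.7]), (np.int32(60), [261.6, 218.8]), (np.int32(302), [289.6, 342.3])]
top red [(np.int32(265), [262.4, 157.8]), (np.
[... 1351 characters left out ...]
int32(324), [345.4, 302.1]), (np.int32(69), [424.5, 299.8]), (np.int32(16), [409.9, 295.6]), (np.int32(119), [383.4, 304.5]), (np.int32(15), [403.1, 302.5]), (np.int32(16), [347.0, 307.5]), (np.int32(15), [411.6, 306.1]), (np.int32(13), [370.2, 309.2]), (np.int32(17), [403.0, 308.8])]
top blue [(np.int32(139), [271.4, 233.2]), (np.int32(111), [413.9, 284.5]), (np.int32(322), [47.8, 370.6])]
bar ends [0.43150053 0.17774457 0.094     ] [0.43219514 0.04862857 0.094     ]
corner [0.48464946 0.25190608 0.095     ] [ 0.48854849 -0.02273413  0.095     ]
r [0.57366188 0.20104696 0.062     ]
y [0.57511269 0.14507272 0.062     ]
g [0.57656693 0.08896623 0.062     ]
b [0.57802461 0.03272702 0.062     ]
```

Run:
```python
from h import *
def orange(im):
    h,s,v=cv2.split(cv2.cvtColor(im,cv2.COLOR_BGR2HSV)); return ((h<=14)&(s>150)&(v>90))
t=cv2.imread("pics/a_top.png");m=orange(t)
bar=[]
for u in range(224,261,4):
    r=np.where(m[280:300,u])[0]+280
    bar.append((u,r.mean())); 
print(bar[:2],bar[-1])
arms=[]
for v in (276,280,284):
    for lo,hi in((208,228),(258,275)):
        c=np.where(m[v,lo:hi])[0]+lo; arms.append((c.mean(),v))
print(arms)
edge=[]
for u in (195,205,235,245,255,280,288):
    r=np.where(m[262:277,u])[0]+262; edge.append((u,r.mean(),len(r)))
print(edge)
s=cv2.imread("pics/a_side.png");ms=orange(s)
print(s[208,202:230:4])
# patches
pt=dict(red=(208.6,237.0),yellow=(229.7,235.6),green=(250.5,234.4),blue=(271.4,233.2)); Y=dict(red=84,yellow=28,green=-28,blue=-84)
def f(p):
    x,y,a,px=p; R=Rz(a); o=np.array([x,y,0]); W=lambda q:(R@np.array(q)+o)
    r=[]
    for c in pt: r+=list((proj("top",W([px,Y[c]/1e3,.062]))[0]-pt[c]))
    for u,v in bar:
        # point on bar at image column u
        q=ray("top",u,v,.094)-o; r.append(((R.T@q)[0]+.135)*360*1)
    for k,(u,v) in enumerate(arms):
        q=R.T@(ray("top",u,v,.094)-o); r.append((q[1]-(.06 if k%2==0 else -.06))*360)
    return np.array(r)
s_=least_squares(f,[.57,.117,.026,.005]);print(s_.x,np.sqrt(2*s_.cost/len(s_.fun)),s_.fun.round(1))
x,y,a,px=s_.x; R=Rz(a);o=np.array([x,y,0])
names=dict(hinge=[.06,0,.09],barL=[-.135,.065,.094],barR=[-.135,-.065,.094],knob=[-.04,.182,.12],knobtop=[-.04,.182,.13],laneb=[.025,-.084,.03],cfr=[-.09,-.138,.089],bedFR=[-.1,-.138,.03],cbr=[.08,-.138,.089],hous=[-.1,.199,.085],pr=[.005,.084,.062],pb=[.005,-.084,.062])
for k,q in names.items():
    print(k,(R@np.array(q)+o).round(3),proj("top",R@np.array(q)+o)[0].round(1),proj("side",R@np.array(q)+o)[0].round(1))
for n in("top","side"):
    im=cv2.resize(cv2.imread(f"pics/a_{n}.png"),None,fx=4,fy=4,interpolation=cv2.INTER_CUBIC)
    for k,q in names.items():
        u,v=proj(n,R@np.array(q)+o)[0]; cv2.drawMarker(im,(int(4*u+2),int(4*v+2)),(255,255,255),cv2.MARKER_CROSS,12,1)
    w=im[560:1200,600:1240] if n=="top" else im[600:1060,680:1260]
    cv2.imwrite(f"pics/b_{n}.png",w if w.shape[0]<=600 else cv2.resize(w,(600,600)))
```

```text
[(224, np.float64(289.0)), (228, np.float64(289.0))] (260, np.float64(287.0))
[(np.float64(217.5), 276), (np.float64(264.5), 276), (np.float64(218.0), 280), (np.float64(264.5), 280), (np.float64(218.0), 284), (np.float64(264.5), 284)]
[(195, np.float64(270.5), 4), (205, np.float64(270.5), 4), (235, np.float64(269.5), 4), (245, np.float64(268.5), 4), (255, np.float64(267.5), 4), (280, np.float64(266.5), 4), (288, np.float64(266.5), 4)]
[[ 38  81 157]
 [ 59  82 134]
 [ 70  74  73]
 [ 73  73  72]
 [ 74  75  75]
 [ 41  82 154]
 [ 55 103 182]]
[0.57213994 0.11826302 0.03070889 0.00492923] 0.16239969731676213 [-0.1 -0.3 -0.2  0.  -0.1  0.1 -0.1  0.2  0.1 -0.1 -0.3 -0.   0.2  0.
 -0.2  0.1 -0.1  0.1  0.3 -0.2  0.  -0.   0.2  0.2]
hinge [0.632 0.12  0.09 ] [238.3 213.5] [263.2 193.2]
barL [0.435 0.179 0.094] [216.5 289.6] [194.4 199.7]
barR [0.439 0.049 0.094] [266.7 286.8] [213.  220.8]
knob [0.527 0.299 0.12 ] [167.7 254.9] [207.5 169. ]
knobtop [0.527 0.299 0.13 ] [166.9 254.8] [207.3 166.2]
laneb [0.6   0.035 0.03 ] [271.  226.9] [267.7 226.2]
cfr [ 0.486 -0.022  0.089] [293.8 267.8] [240.7 230.7]
bedFR [ 0.476 -0.023  0.03 ] [293.2 271.6] [238.2 249.8]
cbr [ 0.656 -0.017  0.089] [290.2 203.4] [294.2 212.5]
hous [0.466 0.314 0.085] [164.6 278.7] [188.9 181.1]
pr [0.575 0.202 0.062] [208.5 236.7] [234.8 194.1]
pb [0.58  0.034 0.062] [271.3 233.4] [261.7 219.1]
```

View pics/b_top.png

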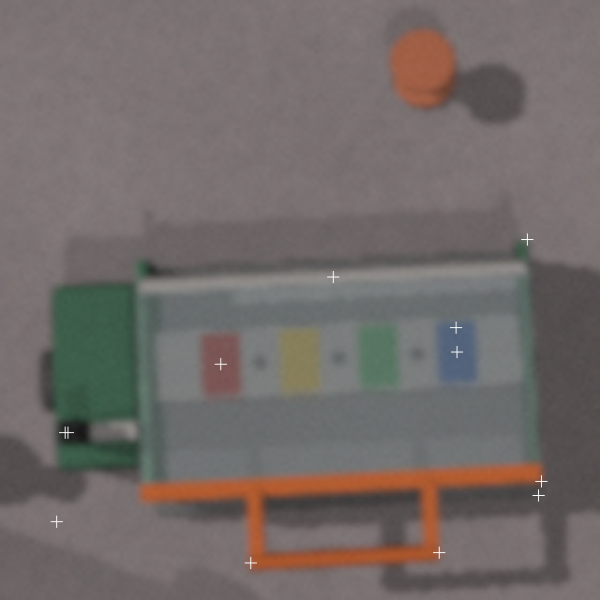

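View pics/b_side.png

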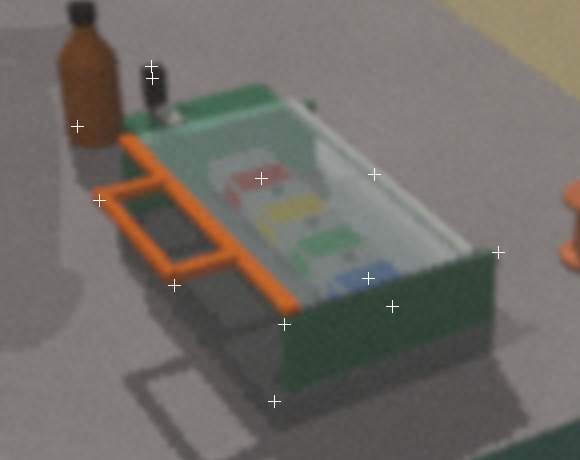

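```bash
cat >> h.py <<'E'
CX,CY,CA=.5721,.1183,.0307
def C2W(q): return Rz(CA)@np.array(q,float)+np.array([CX,CY,0])
def W2C(q): return Rz(CA).T@(np.array(q,float)-np.array([CX,CY,0]))
def fitgauge(ims,col,guess,cams=("top","side"),z=0.001,near=40):
    """silhouette fit of gauge pose x,y,yaw"""
    S=4; obs={}
    for n in cams:
        im=cv2.resize(ims[n],None,fx=S,fy=S,interpolation=cv2.INTER_LINEAR)
        u,v=proj(n,[guess[0],guess[1],.03])[0]; 
        x0,y0=int((u-near)*S),int((v-near)*S); x0=max(x0,0);y0=max(y0,0); w=int(2*near*S)
        cr=im[y0:y0+w,x0:x0+w]; hsv=cv2.cvtColor(cr,cv2.COLOR_BGR2HSV)
        mc=cmask(cr,col,130,45).astype(np.float32)
        bl=((hsv[...,1]<60)&(hsv[...,2]>115)).astype(np.float32)
        obs[n]=(x0,y0,w,cv2.GaussianBlur(mc,(0,0),2),cv2.GaussianBlur(bl,(0,0),2))
    blk=box(-.015,.015,-.007,.007,.005,.05); bld=np.array([[-.015,-.011,.005],[-.015,.011,.005],[.068,-.011,.005],[.068,.011,.005],[.08,-.008,.005],[.08,.008,.005]])
    def cost(p):
        R=Rz(p[2]);o=np.array([p[0],p[1],z]);c=0
        for n,(x0,y0,w,mc,bl) in obs.items():
            def rend(P):
                q=proj(n,P@R.T+o); h=cv2.convexHull(q.astype(np.float32))[:,0]
                im=np.zeros(mc.shape,np.uint8); pts=((h+.5)*S-.5-np.array([x0,y0]))*16
                cv2.fillPoly(im,[np.round(pts).astype(np.int32)],255,shift=4); return im.astype(np.float32)/255
            a=rend(blk); b=np.clip(rend(bld)-a,0,1)
            a=cv2.GaussianBlur(a,(0,0),2);b=cv2.GaussianBlur(b,(0,0),2)
            c+=((a-mc)**2).sum()+.5*((b-bl)**2).sum()
        return c
    best=None
    for da in(-.25,0,.25):
        r=minimize(cost,[guess[0],guess[1],guess[2]+da],method="Nelder-Mead",options=dict(initial_simplex=np.array([[0,0,0],[.006,0,0],[0,.006,0],[0,0,.15]])+np.array([guess[0],guess[1],guess[2]+da])))
        if best is None or r.fun<best.fun: best=r
    return best.x,best.fun
E
cat > gp.py <<'E'
from h import *
import sys
# guesses from block pixel (u,v), blade dir pixel (tip)
G=dict(red=((360.3,240.6),(348,216)),yellow=((360.9,289),(345,264)),green=((412.5,239),(409,214)),blue=((413.9,284.5),(417,256)))
def allg(ims,G=G):
    for c,(b,t) in G.items():
        p=ray("top",*b,.045);q=ray("top",*t,.005);a=np.arctan2(*(q-p)[1::-1])
        for cams in(("top",),("side",),("top","side")):
            x,f=fitgauge(ims,c,[p[0],p[1],a],cams); print(c,cams,x.round(4),round(f))
if __name__=="__main__":
    allg({n:cv2.imread(f"pics/a_{n}.png") for n in("top","side")})
E
python3 gp.py
```

```text
red ('top',) [ 0.5562 -0.2096  0.4308] 1621
red ('side',) [ 0.5568 -0.2063  0.387 ] 6460
red ('top', 'side') [ 0.5561 -0.2079  0.4003] 8186
yellow ('top',) [ 0.4255 -0.2058  0.5217] 10216
yellow ('side',) [ 0.4266 -0.202   0.4789] 10067
yellow ('top', 'side') [ 0.4257 -0.2045  0.5216] 20444
green ('top',) [ 0.5536 -0.3552  0.0675] 1574
green ('side',) [ 0.5559 -0.3504  0.0014] 3570
green ('top', 'side') [ 0.555  -0.3518  0.0156] 5326
blue ('top',) [ 0.4329 -0.3527 -0.1577] 7044
blue ('side',) [ 0.4355 -0.348  -0.2498] 2197
blue ('top', 'side') [ 0.4341 -0.3502 -0.2029] 9533
```

```bash
cat >> h.py <<'E'
from scipy.spatial.transform import Rotation as Ro
def st():
    s=sensors.get_state(); R=Ro.from_quat(s["tcp_rot"]).as_matrix()
    return s,R
def show():
    s,R=st(); y=R[:,1]
    print("t %.2f pos %s jawyaw %.4f xax %s F %s op %.3f(%.1fmm) q %s"%(s["time"],s["eef_pos"].round(4),np.arctan2(y[1],y[0]),R[:,0].round(3),s["contact_force"].round(1),s["opening"],s["opening"]*85.4,s["qpos"].round(2)))
def go(p,jaw=None):
    """tool-frame increment (cm) from measured pose to p at CURRENT orientation; turn needed so tool y points at jaw (mod pi)"""
    s,R=st(); d=R.T@(np.array(p)-s["eef_pos"])*100
    out="inc cm %s"%d.round(2)
    if jaw is not None:
        y=R[:,1];cur=np.arctan2(y[1],y[0]); 
        e=(jaw-cur+np.pi/2)%np.pi-np.pi/2; t=-e  # tool x down: +turn = -world yaw
        R2=R@Ro.from_rotvec([t,0,0]).as_matrix(); d2=R2.T@(np.array(p)-s["eef_pos"])*100
        out+=" turn %.3f ; after turn inc %s"%(t,d2.round(2))
    print(out)
E
python3 - <<'E'
from h import *
show()
b=C2W([-.135,0,.094]);print(b)
go([b[0],b[1],.16],CA)
go([b[0],b[1],.075],CA)
E
```

```text
t 2.00 pos [0.2433 0.6296 0.2313] jawyaw 1.2020 xax [ 0. -0. -1.] F [-0.9 -1.4 -0.3] op 0.997(85.1mm) q [ 1.05  0.29  1.58 -0.    1.28 -0.15]
[0.43716361 0.11415615 0.094     ]
inc cm [  7.13 -41.09  36.67] turn 1.171 ; after turn inc [ 7.13 17.79 52.11]
inc cm [ 15.63 -41.09  36.66] turn 1.171 ; after turn inc [15.63 17.79 52.11]
```

>>> {"name": "arm_command", "arguments": {
  "increments": [
    [[0,0,0,0.167],[0,0,0,0.167],[0,0,0,0.167],[0,0,0,0.167],[0,0,0,0.167],[0,0,0,0.167],[0,0,0,0.169],[0,1.4,4.3,0],[0,1.4,4.3,0],[0,1.4,4.3,0],[0,1.4,4.3,0],[0,1.4,4.3,0],[0,1.4,4.3,0],[0,1.4,4.3,0],[0,1.4,4.3,0],[0,1.4,4.3,0],[0,1.4,4.3,0],[0,1.4,4.3,0],[0,1.4,4.3,0]]
  ],
  "grip": 4
}}

```text
time: 4.38
eef_pos: [0.4276, 0.1177, 0.2317]
tcp_rot: [0.492, 0.507, -0.492, 0.508]
contact_force: [1.8, 0.4, 0.2]
opening: 0.471
```

Run:
```python
from h import *
show()
b=C2W([-.135,0,.094])
go([b[0],b[1],.13],CA)
ims=shoot("c")
for n in ims:
    p=sensors.get_state()["eef_pos"];print(n,proj(n,p),proj(n,b))
cv2.imwrite("pics/c_sz.png",cv2.resize(ims["side"][120:270,130:330],None,fx=4,fy=4,interpolation=cv2.INTER_CUBIC)[:600])
```

```text
t 4.38 pos [0.4276 0.1177 0.2317] jawyaw 0.0310 xax [ 0.001  0.    -1.   ] F [1.8 0.4 0.2] op 0.471(40.3mm) q [ 0.04 -0.25  2.12  0.    1.27  0.01]
inc cm [10.17  0.93  0.38] turn 0.000 ; after turn inc [10.17  0.93  0.38]
side [[195.35608623 165.87468618]] [[203.32349568 209.8338691 ]]
top [[237.24930747 294.22836098]] [[241.62639466 288.18582421]]
```

View pics/c_sz.png

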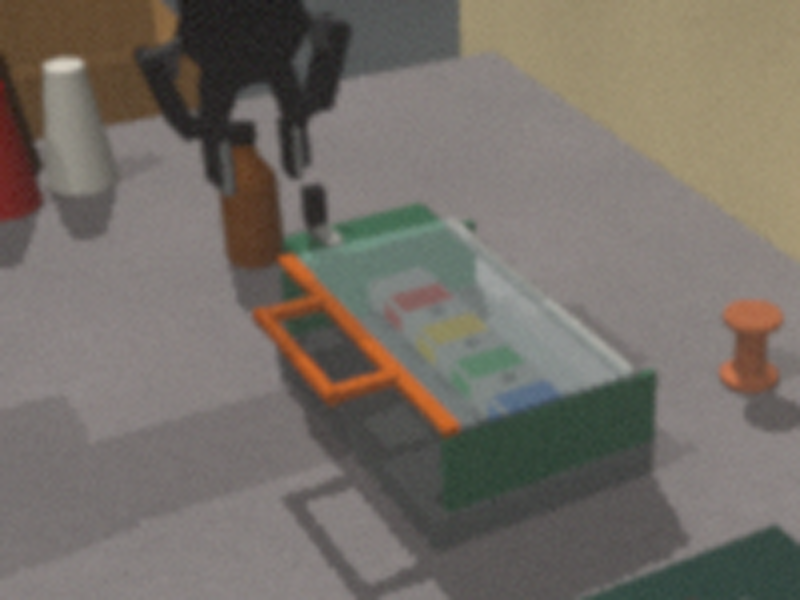

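>>> {"name": "arm_command", "arguments": {
  "increments": [
    [[3,0.3,0.1,0],[4,0.3,0.1,0],[4,0.3,0.1,0],[2.5,0,0,0],[1.2,0,0,0],[1.0,0,0,0],[0,0,0,0]]
  ]
}}

```text
time: 5.35
eef_pos: [0.4363, 0.1166, 0.0744]
tcp_rot: [0.492, 0.508, -0.492, 0.508]
contact_force: [1.0, -0.5, -0.4]
opening: 0.468
```

Run:
```python
from h import *
show()
ims=shoot("d")
cv2.imwrite("pics/d_z.png",np.vstack([cv2.resize(ims["side"][150:250,150:300],None,fx=4,fy=4,interpolation=cv2.INTER_CUBIC)[:300],cv2.resize(ims["top"][230:305,170:320],None,fx=4,fy=4,interpolation=cv2.INTER_CUBIC)]))
```

```text
t 5.35 pos [0.4363 0.1166 0.0744] jawyaw 0.0313 xax [-0.  0. -1.] F [ 1.  -0.5 -0.4] op 0.468(40.0mm) q [ 0.04 -0.01  2.23  0.    0.93  0.  ]
```

View pics/d_z.png

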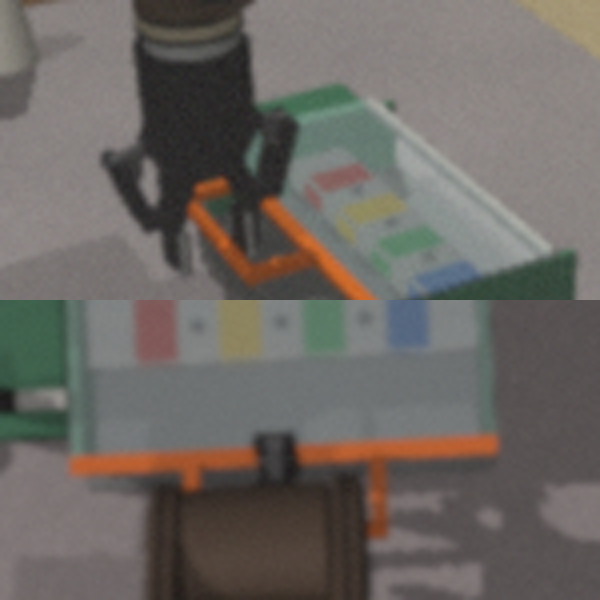

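The fingers straddle the orange bar, with the far finger inside the frame. Closing the grip now.

>>> {"name": "arm_command", "arguments": {
  "increments": [
    [[0,0,0,0],[0,0,0,0],[0,0,0,0],[0,0,0,0]]
  ],
  "grip": 0,
  "grip_force": 40
}}

```text
time: 5.95
eef_pos: [0.4387, 0.1164, 0.0756]
tcp_rot: [0.494, 0.506, -0.491, 0.509]
contact_force: [5.1, 0.7, -1.4]
opening: 0.119
```

Run:
```python
from h import *
show()
# arc increments in tool (x down, y = +cutter x)
r=np.hypot(.195,.004);a0=np.arctan2(.004,.195)
th=np.linspace(0,1.57,17); x=-r*np.cos(th+a0);z=r*np.sin(th+a0)
print(np.c_[-np.diff(z)*100,np.diff(x)*100].round(2).tolist())
```

```text
t 5.95 pos [0.4387 0.1164 0.0756] jawyaw 0.0305 xax [ 0.007  0.001 -1.   ] F [ 5.1  0.7 -1.4] op 0.119(10.2mm) q [ 0.04 -0.01  2.22  0.    0.92  0.  ]
[[-1.91, 0.13], [-1.89, 0.32], [-1.85, 0.5], [-1.79, 0.68], [-1.71, 0.85], [-1.62, 1.02], [-1.51, 1.17], [-1.39, 1.31], [-1.26, 1.44], [-1.11, 1.56], [-0.95, 1.66], [-0.78, 1.75], [-0.61, 1.81], [-0.43, 1.86], [-0.24, 1.9], [-0.06, 1.91]]
```

>>> {"name": "arm_command", "arguments": {
  "increments": [
    [[-1.91,0.33,0,0],[-1.89,0.4,0,0],[-1.85,0.5,0,0],[-1.79,0.68,0,0],[-1.71,0.85,0,0],[-1.62,1.02,0,0],[-1.51,1.17,0,0],[-1.39,1.31,0,0],[0,0,0,0]]
  ]
}}

```text
time: 7.08
eef_pos: [0.4996, 0.1182, 0.2127]
tcp_rot: [0.492, 0.508, -0.492, 0.508]
contact_force: [0.2, -0.2, -0.5]
opening: 0.125
```

Run:
```python
from h import *
show(); s,_=st(); print(W2C(s["eef_pos"]+[0,0,.019]))
ims=shoot("e")
cv2.imwrite("pics/e_z.png",cv2.resize(ims["side"][100:250,130:330],None,fx=4,fy=4,interpolation=cv2.INTER_CUBIC))
```

```text
t 7.08 pos [0.4996 0.1182 0.2127] jawyaw 0.0310 xax [ 0. -0. -1.] F [ 0.2 -0.2 -0.5] op 0.125(10.7mm) q [ 0.03 -0.06  1.99 -0.    1.21  0.  ]
[-0.07245968  0.00213465  0.23169722]
```

View pics/e_z.png

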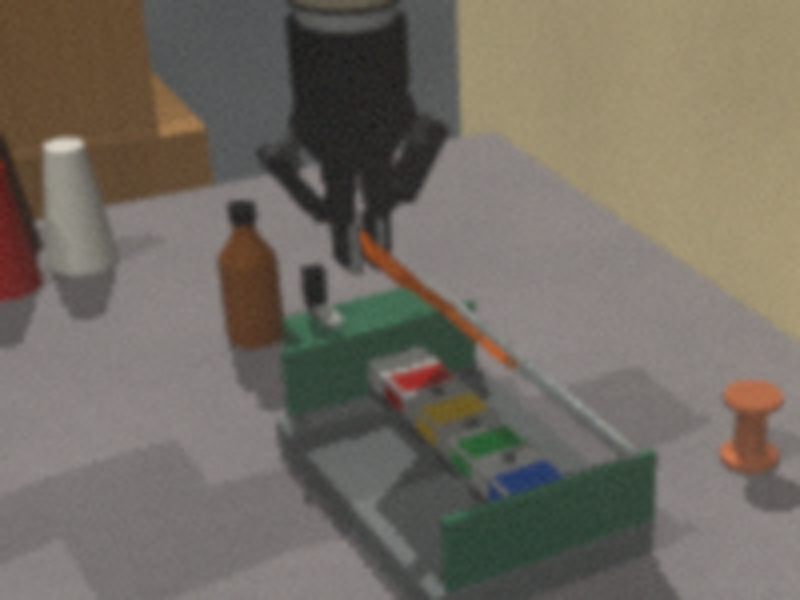

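The guard is half open and still gripped. Continuing the arc.

>>> {"name": "arm_command", "arguments": {
  "increments": [
    [[-1.26,1.44,0,0],[-1.11,1.56,0,0],[-0.95,1.66,0,0],[-0.78,1.75,0,0],[-0.61,1.81,0,0],[-0.43,1.86,0,0],[-0.24,1.9,0,0],[-0.06,1.91,0,0],[0,0.3,0,0],[0,0.2,0,0],[0,0,0,0]]
  ]
}}

```text
time: 8.55
eef_pos: [0.6373, 0.1224, 0.2681]
tcp_rot: [0.488, 0.511, -0.496, 0.505]
contact_force: [-21.1, -2.8, 12.8]
opening: 0.123
```

Run:
```python
from h import *
show(); s,_=st(); print(W2C(s["eef_pos"]+[0,0,.019]))
ims=shoot("f")
cv2.imwrite("pics/f_z.png",cv2.resize(ims["side"][80:230,150:350],None,fx=4,fy=4,interpolation=cv2.INTER_CUBIC))
```

```text
t 8.55 pos [0.6373 0.1224 0.2681] jawyaw 0.0318 xax [-0.015 -0.002 -1.   ] F [-21.1  -2.8  12.8] op 0.123(10.5mm) q [ 0.03  0.21  1.6  -0.    1.35  0.  ]
[0.06531135 0.00205    0.28713235]
```

View pics/f_z.png

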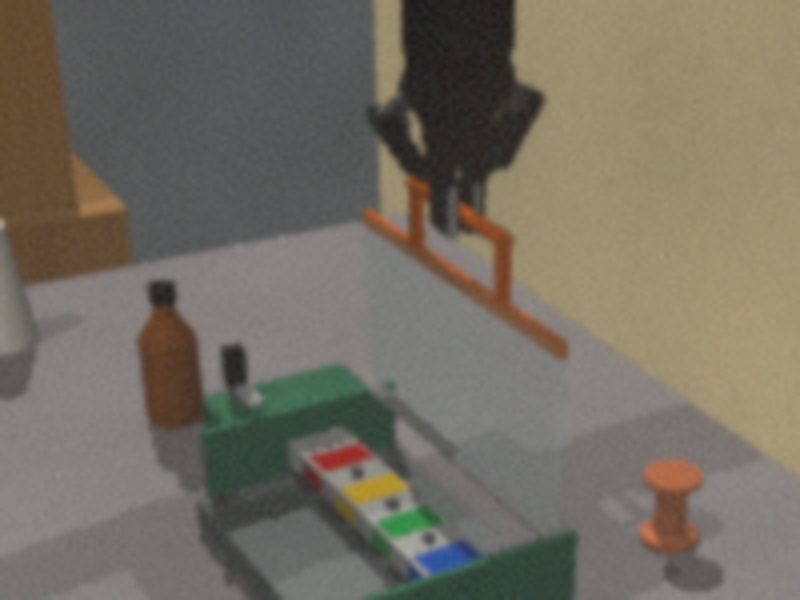

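>>> {"name": "arm_command", "arguments": {
  "increments": [
    [[0,-0.3,0,0],[0,0,0,0],[0,0,0,0],[0,0,0,0],[-2,0,0,0],[-3,0,0,0],[-2,0,0,0]]
  ],
  "grip": 4
}}

```text
time: 9.52
eef_pos: [0.6405, 0.1227, 0.3389]
tcp_rot: [0.493, 0.507, -0.491, 0.509]
contact_force: [-0.2, -0.4, 0.2]
opening: 0.466
```

Run:
```python
from h import *
show()
ims=shoot("g")
exec(open("gp.py").read().split("if __name__")[0])
allg(ims)
t=ims["top"]
for c in HUE:
        m=cmask(t,c,90); k,l,sst,ce=cv2.connectedComponentsWithStats(m)
        print(c,[(sst[i,4],ce[i].round(1).tolist(),W2C(ray("top",*ce[i],.062)).round(4).tolist()) for i in range(1,k) if sst[i,4]>50 and 195<ce[i][0]<290 and 220<ce[i][1]<250])
cv2.imwrite("pics/g_z.png",cv2.resize(t[150:310,170:370],None,fx=3.5,fy=3.5,interpolation=cv2.INTER_CUBIC))
```

```text
t 9.53 pos [0.6405 0.1227 0.3389] jawyaw 0.0310 xax [ 0.004  0.    -1.   ] F [-0.2 -0.4  0.2] op 0.466(39.8mm) q [ 0.03  0.18  1.51 -0.    1.45  0.  ]
red ('top',) [ 0.5499 -0.2207  0.4225] 3106
red ('side',) [ 0.5561 -0.208   0.3903] 6928
red ('top', 'side') [ 0.5507 -0.2176  0.4396] 11360
yellow ('top',) [ 0.4256 -0.2058  0.5237] 11610
yellow ('side',) [ 0.4265 -0.2022  0.4817] 12289
yellow ('top', 'side') [ 0.4258 -0.2041  0.4977] 23986
green ('top',) [ 0.5547 -0.3552  0.0775] 591
green ('side',) [ 0.5557 -0.3499 -0.026 ] 1528
green ('top', 'side') [ 0.5549 -0.3519  0.0168] 2264
blue ('top',) [ 0.4327 -0.353  -0.4019] 6125
blue ('side',) [ 0.4351 -0.3485  0.0514] 3891
blue ('top', 'side') [ 0.4343 -0.3504  0.1067] 10265
red []
yellow []
green []
blue [(np.int32(153), [271.4, 233.5], [0.0046, -0.0842, 0.062])]
```

View pics/g_z.png

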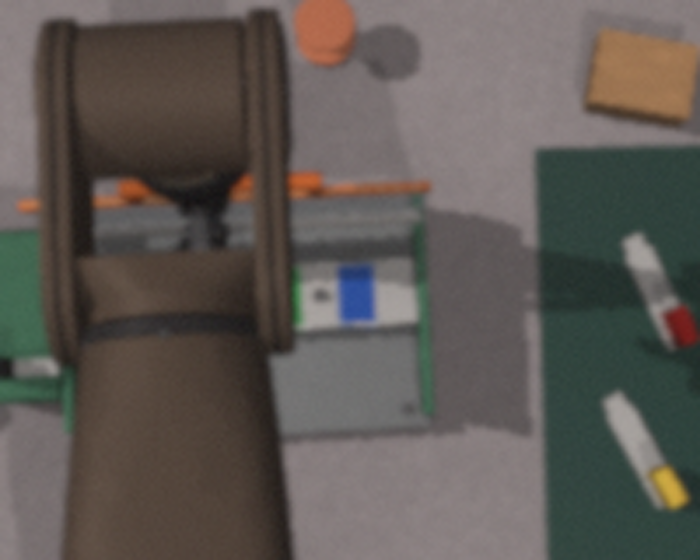

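Run:
```python
from h import *
go([.556,-.208,.13],.40+np.pi/2)
```

```text
inc cm [20.95 -9.69 32.8 ] turn 1.202 ; after turn inc [20.95 27.1  20.86]
```

>>> {"name": "arm_command", "arguments": {
  "increments": [
    [[0,-1.21,4.1,0],[0,-1.21,4.1,0],[0,-1.21,4.1,0],[0,-1.21,4.1,0],[0,-1.21,4.1,0],[0,-1.21,4.1,0],[0,-1.21,4.1,0],[0,-1.21,4.1,0],[2.5,0,0,0.172],[2.5,0,0,0.172],[2.5,0,0,0.172],[2.5,0,0,0.172],[2.5,0,0,0.172],[2.5,0,0,0.172],[2.5,0,0,0.17],[2.5,0,0,0],[0,0,0,0]]
  ]
}}

```text
time: 11.75
eef_pos: [0.551, -0.207, 0.1321]
tcp_rot: [-0.691, -0.142, 0.695, -0.139]
contact_force: [0.1, -0.7, 0.4]
opening: 0.469
```

```bash
cat > look.py <<'E'
from h import *
import sys
# look.py tag u0 v0 (side crop center) u1 v1 (top center)
def look(tag,P,hw=50):
    ims=shoot(tag); o=[]
    for n in("side","top"):
        u,v=proj(n,P)[0].astype(int); u=np.clip(u,hw,560-hw);v=np.clip(v,hw,420-hw)
        o.append(cv2.resize(ims[n][v-hw:v+hw,u-hw:u+hw],(400,400),interpolation=cv2.INTER_CUBIC))
    cv2.imwrite(f"pics/{tag}_z.png",np.hstack(o)); return ims
E
python3 - <<'E'
from look import *
show(); ims=look("h",[.556,-.208,.06])
for n in ("side","top"): print(n,proj(n,sensors.get_state()["eef_pos"]))
exec(open("gp.py").read().split("if __name__")[0])
x,f=fitgauge(ims,"red",[.556,-.208,.4],("side",));print(x,f)
for n in ("side",): print(optics.place_of(n,"gauge_red"),optics.place_of(n,"gauge_red_tip"))
go([.556,-.208,.02],.40+np.pi/2)
E
```

```text
t 11.75 pos [ 0.551  -0.207   0.1321] jawyaw -1.1710 xax [-0.006  0.004 -1.   ] F [ 0.1 -0.7  0.4] op 0.469(40.1mm) q [-0.53  0.2   1.87  0.    1.08  0.64]
side [[301.8846531  246.36165301]]
top [[366.77115768 239.77485193]]
[ 0.54549115 -0.22965921  0.44647546] 5536.00048828125
[{'at': [296.3, 301.3], 'conf': 0.92}] [{'at': [279.0, 315.6], 'conf': 0.71}, {'at': [352.0, 289.7], 'conf': 0.23}]
inc cm [11.69  0.   -0.2 ] turn -0.000 ; after turn inc [11.69  0.   -0.2 ]
```

View pics/h_z.png

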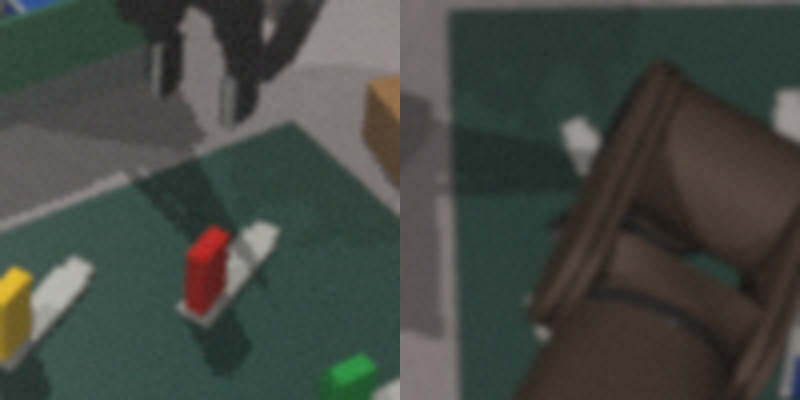

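>>> {"name": "arm_command", "arguments": {
  "increments": [
    [[4,0,-0.1,0],[4,0,-0.1,0],[2.5,0,0,0],[1.0,0,0,0],[0,0,0,0]]
  ]
}}

```text
time: 12.58
eef_pos: [0.5686, -0.2283, 0.0415]
tcp_rot: [0.7, 0.125, -0.684, 0.159]
contact_force: [-13.0, -28.3, 45.9]
opening: 0.472
```

Run:
```python
from look import *
show(); ims=look("i",[.556,-.208,.03],40)
```

```text
t 12.57 pos [ 0.5686 -0.2283  0.0415] jawyaw -1.1656 xax [ 0.032 -0.043 -0.999] F [-13.  -28.3  45.9] op 0.472(40.3mm) q [-0.54  0.35  1.88 -0.03  0.86  0.64]
```

View pics/i_z.png

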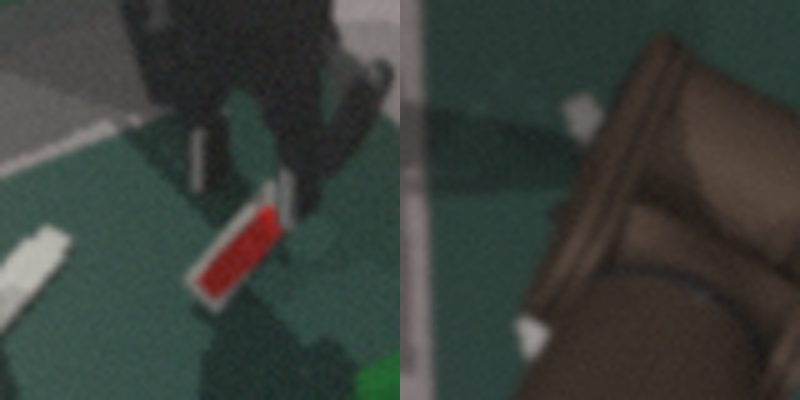

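I missed a cue. The side fit already showed red displaced by about 2 cm, and a finger came down on it. Backing off straight up and measuring again.

>>> {"name": "arm_command", "arguments": {
  "increments": [
    [[-2,0,0,0],[-4,0,0,0],[-5,0,0,0],[-5,0,-5,0],[0,0,-6,0],[0,0,-6,0],[0,0,-3,0]]
  ]
}}

```text
time: 13.55
eef_pos: [0.7365, -0.1302, 0.1761]
tcp_rot: [0.694, 0.141, -0.692, 0.141]
contact_force: [0.5, -0.2, 0.6]
opening: 0.47
```

Run:
```python
from look import *
show(); ims=look("j",[.556,-.218,.03],40)
```

```text
t 13.55 pos [ 0.7365 -0.1302  0.1761] jawyaw -1.1691 xax [ 0.003 -0.    -1.   ] F [ 0.5 -0.2  0.6] op 0.470(40.1mm) q [-0.31  0.48  1.42  0.    1.23  0.86]
```

View pics/j_z.png

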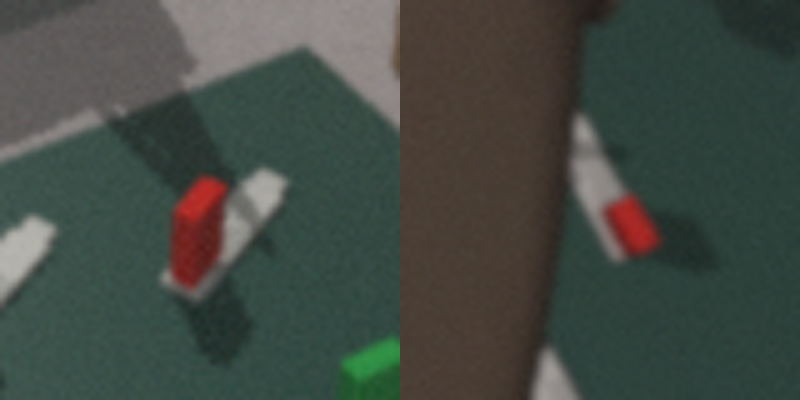

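View pics/j_top.png

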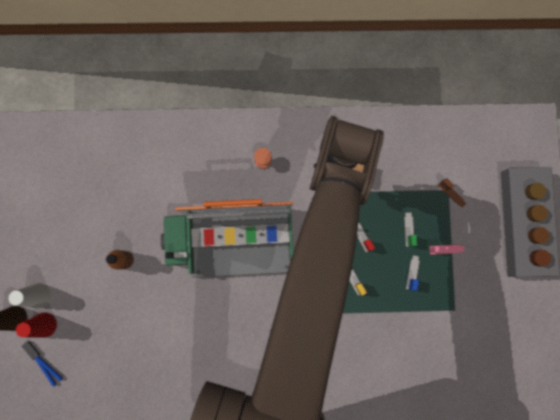

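Red rocked back upright and lies flat again, with its block at about (245,369) in the top view. The carton was not touched. Refitting everything.

```bash
cat > refit.py <<'E'
from h import *
def cent(im,c,near,lim=25):
    m=cmask(im,c,120); k,l,s,ce=cv2.connectedComponentsWithStats(m)
    L=[(s[i,4],ce[i]) for i in range(1,k) if s[i,4]>25 and np.hypot(*(ce[i]-near))<lim]
    return max(L,key=lambda t:t[0]) if L else None
def refit(ims,cols,P):
    for c in cols:
        x,y,a=P[c]
        for n in("top","side"):
            r=cent(ims[n],c,proj(n,[x,y,.035])[0],30)
            if r is None: print(c,n,"none");continue
            p=ray(n,*r[1],.045 if n=="top" else .03)
            f=fitgauge(ims,c,[p[0],p[1],a],(n,)); print(c,n,r[0],"cent",p[:2].round(4),"fit",f[0].round(4),round(f[1]))
E
python3 - <<'E'
from refit import *
ims={n:cv2.imread(f"pics/j_{n}.png") for n in("top","side")}
refit(ims,["red","yellow","green","blue"],dict(red=(.546,-.225,.43),yellow=(.4255,-.204,.52),green=(.554,-.352,.05),blue=(.434,-.35,-.18)))
t=ims["top"]
for c in HUE:
        m=cmask(t,c,90); k,l,sst,ce=cv2.connectedComponentsWithStats(m)
        print(c,[(sst[i,4],ce[i].round(1).tolist(),W2C(ray("top",*ce[i],.062)).round(4).tolist()) for i in range(1,k) if sst[i,4]>50 and 195<ce[i][0]<290 and 220<ce[i][1]<250])
E
```

```text
red top 83 cent [ 0.5437 -0.231 ] fit [ 0.5441 -0.2331  0.4838] 1739
red side 172 cent [ 0.5453 -0.2292] fit [ 0.5462 -0.229   0.47  ] 4770
yellow top 82 cent [ 0.4265 -0.204 ] fit [ 0.4249 -0.2064  0.5293] 7441
yellow side 200 cent [ 0.4259 -0.2025] fit [ 0.4263 -0.2031  0.4997] 12919
green top 82 cent [ 0.5534 -0.3518] fit [ 0.5542 -0.3542  0.0445] 1680
green side 232 cent [ 0.5555 -0.35  ] fit [ 0.5556 -0.3499 -0.0229] 4052
blue top 96 cent [ 0.4332 -0.3491] fit [ 0.4327 -0.3527 -0.1572] 7412
blue side 279 cent [ 0.4351 -0.3491] fit [ 0.4358 -0.3477 -0.2616] 2221
red [(np.int32(169), [208.5, 237.0], [0.0043, 0.0841, 0.062])]
yellow [(np.int32(179), [229.4, 235.5], [0.0052, 0.0281, 0.062])]
green [(np.int32(122), [250.5, 234.7], [0.0044, -0.0281, 0.062])]
blue [(np.int32(152), [271.4, 233.5], [0.0047, -0.0843, 0.062])]
```

Run:
```python
from h import *
go([.545,-.231,.018],.475+np.pi/2)
```

```text
inc cm [15.7   1.78 21.6 ] turn -0.072 ; after turn inc [15.7   0.22 21.67]
```

>>> {"name": "arm_command", "arguments": {
  "increments": [
    [[0,0,0,-0.072],[0,0,4.3,0],[0,0,4.3,0],[0,0,4.3,0],[2,0.1,4.3,0],[4,0.1,4.3,0],[3,0,0.1,0],[0,0,0,0]]
  ]
}}

```text
time: 14.65
eef_pos: [0.5396, -0.2313, 0.0827]
tcp_rot: [-0.686, -0.166, 0.689, -0.163]
contact_force: [-0.8, -1.2, -0.5]
opening: 0.468
```

Run:
```python
from look import *
show(); ims=look("k",[.545,-.231,.05],40)
go([.545,-.231,.018],.475+np.pi/2)
```

```text
t 14.65 pos [ 0.5396 -0.2313  0.0827] jawyaw -1.1005 xax [-0.005  0.003 -1.   ] F [-0.8 -1.2 -0.5] op 0.468(40.0mm) q [-0.58  0.26  1.9  -0.    0.99  0.52]
inc cm [ 6.82 -0.03 -0.25] turn -0.003 ; after turn inc [ 6.82 -0.03 -0.25]
```

View pics/k_z.png

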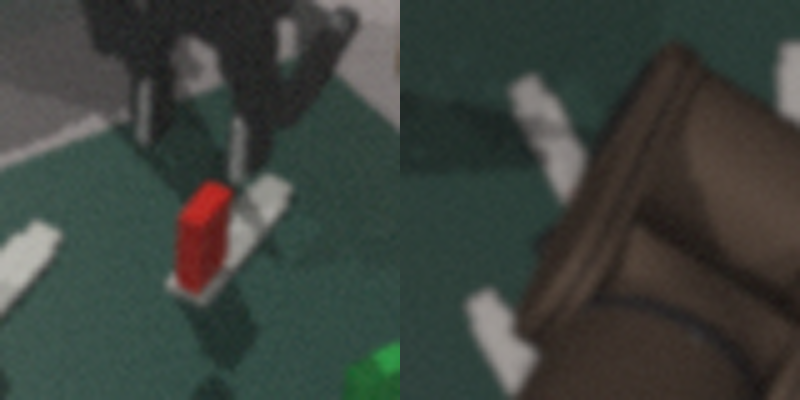

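Run:
```python
from h import *
c=proj("side",[.545,-.231,.05])[0].astype(int)
f=lambda P:((proj("side",P)[0]-c+40)*5).round(0)
s,R=st();p=s["eef_pos"]
for k in(-1,1): print(f(p+[0,0,.004]+R[:,1]*.02*k))
print("blk",f([.545,-.231,.051]), f([.545-.015*.89,-.231-.015*.457,.051]))
```

```text
[168. 125.]
[244. 156.]
blk [204. 201.] [188. 220.]
```

>>> {"name": "arm_command", "arguments": {
  "increments": [
    [[1.5,0,-0.2,0],[1.5,0,0,0],[0,0,0,0]]
  ]
}}

```text
time: 15.12
eef_pos: [0.5431, -0.2298, 0.0526]
tcp_rot: [-0.687, -0.166, 0.688, -0.164]
contact_force: [-0.2, -0.6, 0.4]
opening: 0.471
```

Run:
```python
from look import *
show(); ims=look("l",[.545,-.231,.05],40)
```

```text
t 15.12 pos [ 0.5431 -0.2298  0.0526] jawyaw -1.0984 xax [-0.003  0.002 -1.   ] F [-0.2 -0.6  0.4] op 0.471(40.2mm) q [-0.57  0.31  1.9  -0.    0.93  0.53]
```

View pics/l_z.png

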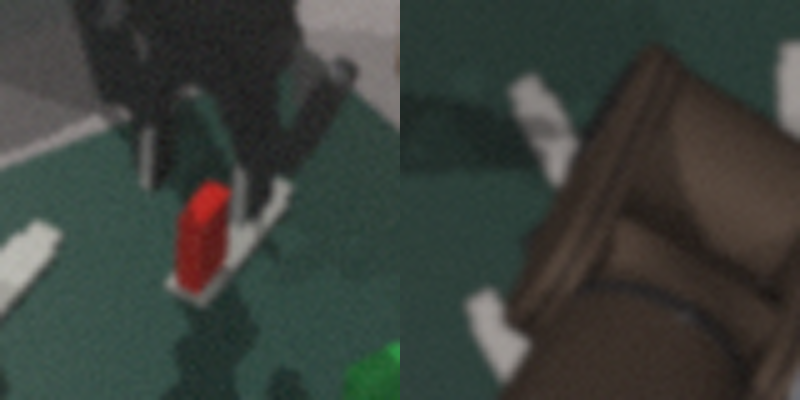

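>>> {"name": "arm_command", "arguments": {
  "increments": [
    [[2,0,0,0],[1.4,0,0,0],[0,0,0,0]]
  ]
}}

```text
time: 15.6
eef_pos: [0.5426, -0.2299, 0.0182]
tcp_rot: [-0.686, -0.166, 0.689, -0.164]
contact_force: [0.4, -0.0, -0.4]
opening: 0.468
```

Run:
```python
from look import *
show(); ims=look("m",[.545,-.231,.05],40)
```

```text
t 15.60 pos [ 0.5426 -0.2299  0.0182] jawyaw -1.0991 xax [-0.004  0.002 -1.   ] F [ 0.4 -0.  -0.4] op 0.468(40.0mm) q [-0.57  0.37  1.91 -0.    0.87  0.53]
```

View pics/m_z.png

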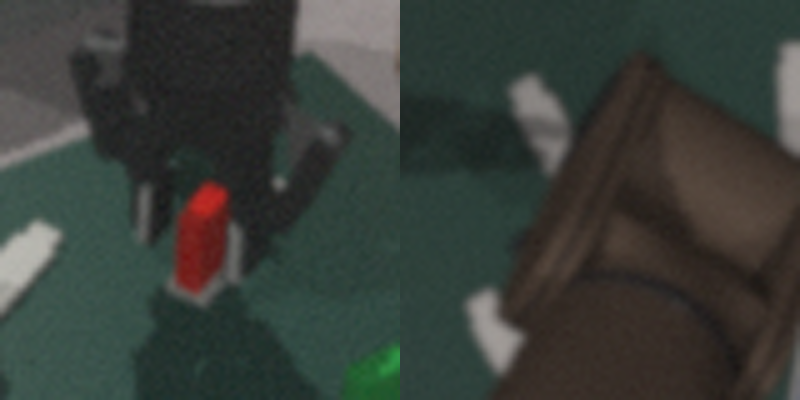

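The fingers straddle red but sit about 5 mm too far towards the tip. I'll shift back and then grip.

>>> {"name": "arm_command", "arguments": {
  "increments": [
    [[0,0,0.5,0],[0,0,0,0],[0,0,0,0],[0,0,0,0],[0,0,0,0]]
  ],
  "grip": 0,
  "grip_force": 50
}}

```text
time: 16.32
eef_pos: [0.5397, -0.2335, 0.0212]
tcp_rot: [-0.687, -0.165, 0.688, -0.166]
contact_force: [-2.0, -1.8, 4.6]
opening: 0.151
```

Run:
```python
from look import *
show(); ims=look("n",[.545,-.231,.05],40)
```

```text
t 16.32 pos [ 0.5397 -0.2335  0.0212] jawyaw -1.0988 xax [-0.    -0.001 -1.   ] F [-2.  -1.8  4.6] op 0.151(12.9mm) q [-0.58  0.36  1.91 -0.    0.87  0.52]
```

View pics/n_z.png

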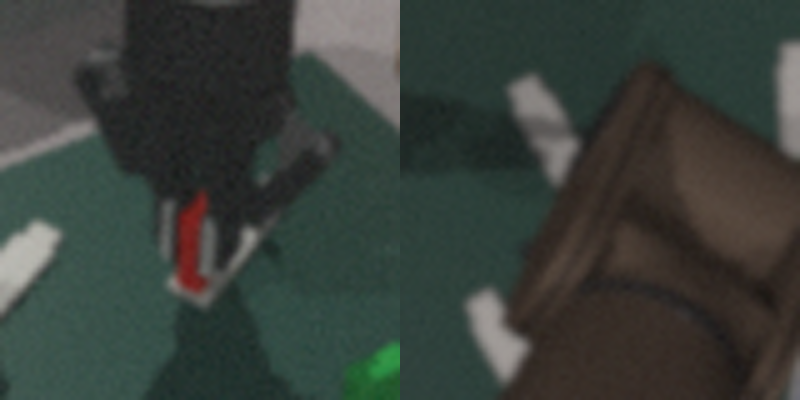

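Red is gripped squarely. While it is held, I'll cross-check the cutter's pose from the side camera.

Run:
```python
from h import *
s=cv2.imread("pics/n_side.png")
cv2.imwrite("pics/n_s.png",cv2.resize(s[160:260,170:300],None,fx=6,fy=6,interpolation=cv2.INTER_CUBIC))
for c,y in dict(red=.084,yellow=.028,green=-.028,blue=-.084).items():
    m=cmask(s,c,110);
    k,l,sst,ce=cv2.connectedComponentsWithStats(m)
    for i in range(1,k):
        if sst[i,4]>30 and 215<ce[i][0]<285 and 180<ce[i][1]<235: print(c,sst[i],ce[i].round(1), proj("side",C2W([.005,y,.062]))[0].round(1), proj("side",C2W([-.02,y,.052]))[0].round(1))
im=cv2.resize(s,None,fx=6,fy=6,interpolation=cv2.INTER_CUBIC)
for y in(.084,.028,-.028,-.084):
    for q in([-.02,y,.062],[.03,y,.062],[-.02,y,.042],[-.02,y+.0135,.03],[-.02,y-.0135,.03]):
        u,v=proj("side",C2W(q))[0]; cv2.drawMarker(im,(int(6*u+3),int(6*v+3)),(255,255,255),cv2.MARKER_CROSS,8,1)
for q in([-.1,-.138,.03],[-.1,.138,.03],[-.09,-.138,.089],[.08,-.138,.089]):
        u,v=proj("side",C2W(q))[0]; cv2.drawMarker(im,(int(6*u+3),int(6*v+3)),(0,255,255),cv2.MARKER_CROSS,8,1)
cv2.imwrite("pics/n_s.png",im[960:1560,1050:1800])
```

```text
red [228 191  15   7  57] [235.2 193.7] [234.8 194.1] [227.8 198.9]
yellow [236 198  15   8  71] [243.1 201.7] [243.2 201.9] [236.  206.9]
green [246 207  13   7  50] [251.9 210.1] [252.1 210.2] [244.8 215.4]
blue [255 216  14   7  61] [261.3 218.9] [261.7 219.1] [254.1 224.6]
```

View pics/n_s.png

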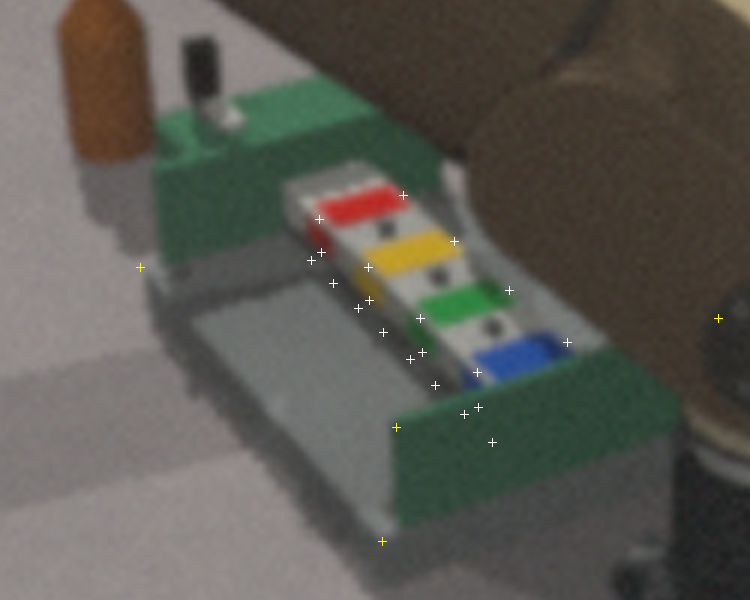

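```bash
sed -i 's/^CX,CY,CA=.*/CX,CY,CA=.5736,.1186,.0307/' h.py
python3 - <<'E'
from h import *
show()
p=C2W([-.13,.084,0]);print(p)
go([p[0],p[1],.16],CA-np.pi/2)
E
```

```text
t 16.43 pos [ 0.5397 -0.2335  0.0212] jawyaw -1.0988 xax [-0.    -0.001 -1.   ] F [-4.2 -0.4  4.8] op 0.153(13.1mm) q [-0.58  0.36  1.91 -0.    0.87  0.52]
[0.44108286 0.19857005 0.        ]
inc cm [-13.91 -42.96 -10.86] turn 0.441 ; after turn inc [-13.91 -43.48   8.54]
```

>>> {"name": "arm_command", "arguments": {
  "increments": [
    [[-3,0,0,0],[-5,0,0,0.147],[-5.9,0,0,0.147],[0,0,0,0.147],[0,-4.35,0.85,0],[0,-4.35,0.85,0],[0,-4.35,0.85,0],[0,-4.35,0.85,0],[0,-4.35,0.85,0],[0,-4.35,0.85,0],[0,-4.35,0.85,0],[0,-4.35,0.85,0],[0,-4.35,0.85,0],[0,-4.35,0.85,0],[0,0,0,0],[0,0,0,0]]
  ]
}}

```text
time: 18.42
eef_pos: [0.441, 0.1991, 0.159]
tcp_rot: [-0.707, -0.011, 0.707, -0.011]
contact_force: [0.3, 0.5, -0.5]
opening: 0.153
```

Run:
```python
from look import *
show(); p=C2W([-.13,.084,0]); ims=look("o",[p[0],p[1],.12],50)
go([p[0],p[1],.056],CA-np.pi/2)
```

```text
t 18.43 pos [0.441  0.1991 0.159 ] jawyaw -1.5393 xax [-0.001 -0.    -1.   ] F [ 0.3  0.5 -0.5] op 0.153(13.1mm) q [ 0.21 -0.07  2.1   0.    1.11  1.75]
inc cm [10.33 -0.02  0.03] turn -0.001 ; after turn inc [10.33 -0.02  0.03]
```

View pics/o_z.png

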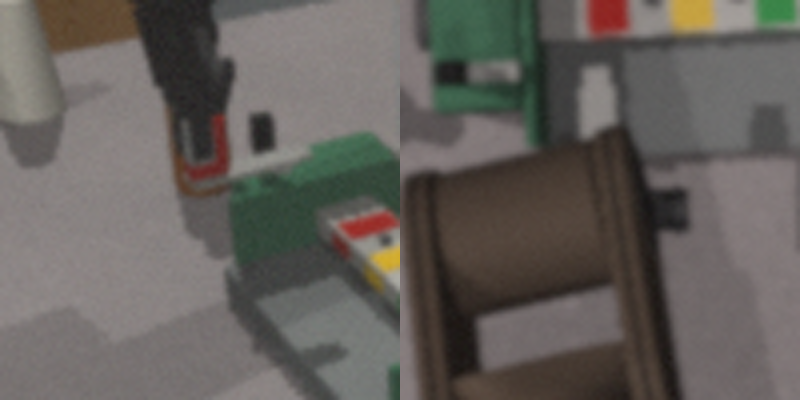

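```bash
cat > blade.py <<'E'
from h import *
def blade(im,zt,ylane,show=True):
    """rectify top image at plane z=zt into cutter frame around lane, 0.5mm/px"""
    xs=np.arange(-.14,.0,.0005); ys=np.arange(ylane+.03,ylane-.03,-.0005)
    X,Y=np.meshgrid(xs,ys,indexing="ij")
    P=np.stack([X.ravel(),Y.ravel(),np.zeros(X.size)],1)@Rz(CA).T+np.array([CX,CY,zt])
    uv=proj("top",P).astype(np.float32)
    r=cv2.remap(im,uv[:,0].reshape(X.shape),uv[:,1].reshape(X.shape),cv2.INTER_CUBIC)
    return r[::-1]  # up = +x, left=+y
E
python3 - <<'E'
from blade import *
im=cv2.imread("pics/o_top.png")
r=blade(im,.144,.084)
g=r.astype(int); hsv=cv2.cvtColor(r,cv2.COLOR_BGR2HSV)
for x in (-.04,-.045,-.05,-.055,-.06,-.065):
    row=g[int((-x)/.0005)-1].mean(1); 
    print(x,[int(v) for v in row[::6]])
cv2.imwrite("pics/o_r.png",cv2.resize(r,None,fx=2,fy=2))
E
```

```text
-0.04 [43, 54, 63, 62, 60, 62, 63, 63, 69, 70, 73, 73, 71, 68, 63, 64, 72, 86, 93, 92]
-0.045 [42, 56, 61, 65, 64, 61, 64, 79, 104, 118, 121, 120, 117, 98, 72, 63, 72, 86, 90, 92]
-0.05 [43, 57, 63, 62, 63, 63, 65, 82, 115, 131, 136, 137, 132, 108, 77, 64, 76, 88, 93, 92]
-0.055 [46, 58, 61, 62, 63, 64, 72, 95, 121, 136, 137, 138, 134, 119, 92, 71, 70, 83, 91, 94]
-0.06 [45, 58, 61, 63, 63, 67, 84, 113, 133, 140, 136, 138, 138, 132, 108, 77, 68, 78, 88, 93]
-0.065 [43, 56, 63, 63, 61, 65, 79, 112, 131, 137, 137, 137, 138, 132, 108, 78, 69, 80, 89, 92]
```

View pics/o_r.png

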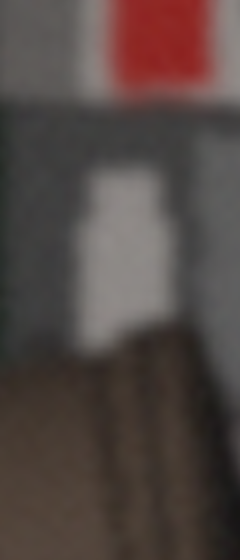

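Top view shows the blade pointing down the red lane, about 1 mm towards −y, with its tip about 6 mm ahead of nominal. Lowering with that correction.

>>> {"name": "arm_command", "arguments": {
  "increments": [
    [[3.5,-0.1,0,0],[4,0,0,0],[2,0,0,0],[1.0,0,0,0],[0,0,0,0],[0,0,0,0]]
  ]
}}

```text
time: 19.27
eef_pos: [0.4424, 0.2, 0.0558]
tcp_rot: [0.708, 0.011, -0.706, 0.011]
contact_force: [-0.2, 0.4, 0.2]
opening: 0.154
```

Run:
```python
from blade import *
from look import look
show(); s,R=st(); ims=look("p",s["eef_pos"]+[.05,0,0],40)
r=blade(ims["top"],s["eef_pos"][2]-.02+.005,.084);cv2.imwrite("pics/p_r.png",cv2.resize(r,None,fx=2,fy=2))
g=r.astype(int)
for x in (-.03,-.035,-.04,-.045,-.05,-.055,-.06):
    row=g[int((-x)/.0005)-1].mean(1); 
    print(x,[int(v) for v in row[::6]])
```

```text
t 19.27 pos [0.4424 0.2    0.0558] jawyaw -1.5405 xax [ 0.002  0.001 -1.   ] F [-0.2  0.4  0.2] op 0.154(13.1mm) q [0.22 0.1  2.16 0.   0.89 1.76]
-0.03 [61, 63, 62, 63, 63, 63, 61, 61, 62, 63, 63, 62, 71, 78, 78, 76, 77, 82, 85, 83]
-0.035 [60, 61, 60, 61, 61, 61, 62, 62, 61, 62, 61, 63, 73, 86, 91, 93, 93, 94, 93, 93]
-0.04 [63, 62, 63, 62, 62, 62, 63, 64, 68, 70, 77, 82, 88, 92, 92, 92, 94, 94, 94, 93]
-0.045 [63, 63, 64, 64, 63, 61, 64, 73, 84, 95, 114, 125, 114, 96, 82, 78, 84, 92, 93, 95]
-0.05 [62, 64, 62, 62, 63, 63, 66, 77, 88, 96, 113, 125, 119, 94, 72, 67, 81, 89, 93, 93]
-0.055 [66, 61, 63, 61, 60, 63, 73, 84, 89, 95, 107, 126, 129, 113, 88, 70, 76, 89, 92, 94]
-0.06 [61, 61, 63, 63, 63, 65, 76, 87, 93, 99, 111, 129, 134, 122, 92, 70, 70, 84, 92, 94]
```

View pics/p_z.png

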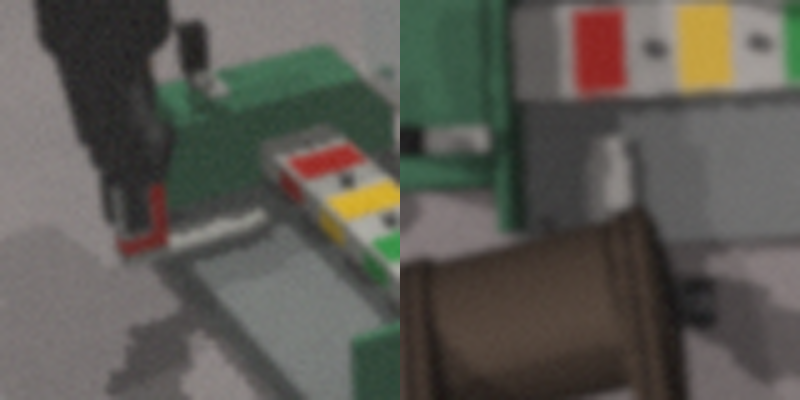

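View pics/p_r.png

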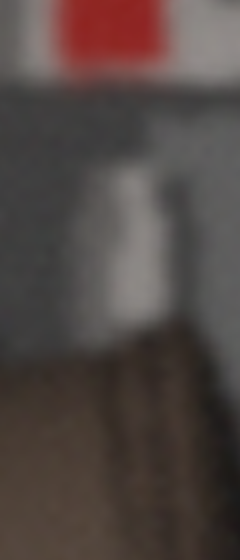

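>>> {"name": "arm_command", "arguments": {
  "increments": [
    [[0.25,0,0,0],[0,0,-0.8,0],[0,0,-0.8,0],[0,0,-0.8,0],[0,0,-0.8,0],[0,0,0,0]]
  ]
}}

```text
time: 20.12
eef_pos: [0.4741, 0.201, 0.0522]
tcp_rot: [0.707, 0.011, -0.707, 0.011]
contact_force: [0.3, 0.6, -1.7]
opening: 0.154
```

Run:
```python
from look import look
from h import *
show(); s,R=st(); print(W2C(s["eef_pos"]));ims=look("q",s["eef_pos"]+[.05,0,0],40)
```

```text
t 20.12 pos [0.4741 0.201  0.0522] jawyaw -1.5403 xax [ 0.  0. -1.] F [ 0.3  0.6 -1.7] op 0.154(13.1mm) q [ 0.2   0.16  2.09 -0.    0.89  1.74]
[-0.09692635  0.0854279   0.05223355]
```

View pics/q_z.png

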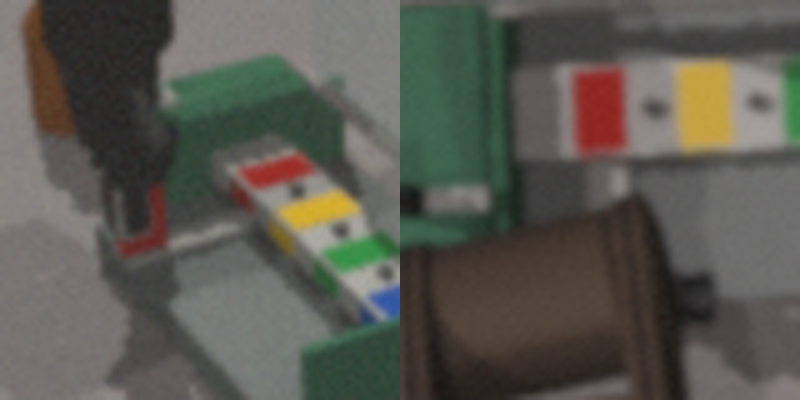

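The blade has entered the slot with no force. Pushing on.

>>> {"name": "arm_command", "arguments": {
  "increments": [
    [[0,0,-0.8,0],[0,0,-0.8,0],[0,0,-0.8,0],[0,0,-0.6,0],[0,0,-0.3,0],[0,0,-0.2,0],[0,0,0,0]]
  ]
}}

```text
time: 21.1
eef_pos: [0.5081, 0.2021, 0.052]
tcp_rot: [-0.707, -0.011, 0.707, -0.011]
contact_force: [-0.4, -0.4, -0.8]
opening: 0.155
```

Run:
```python
from h import *
show(); s,R=st(); print(W2C(s["eef_pos"]))
```

```text
t 21.10 pos [0.5081 0.2021 0.052 ] jawyaw -1.5399 xax [-0. -0. -1.] F [-0.4 -0.4 -0.8] op 0.155(13.3mm) q [ 0.19  0.23  2.01 -0.    0.9   1.73]
[-0.06292911  0.08547149  0.05196217]
```

>>> {"name": "arm_command", "arguments": {
  "increments": [
    [[0.1,0,-0.1,0],[0.05,0,-0.1,0],[0,0,-0.1,0],[0,0,-0.1,0],[0,0,0,0]]
  ]
}}

```text
time: 21.72
eef_pos: [0.508, 0.2022, 0.0513]
tcp_rot: [-0.703, -0.011, 0.711, -0.012]
contact_force: [-15.8, -2.6, 15.4]
opening: 0.153
```

Run:
```python
from look import look
from h import *
show(); s,R=st(); print(W2C(s["eef_pos"]));ims=look("r",s["eef_pos"]+[.03,0,0],40)
```

```text
t 21.73 pos [0.508  0.2022 0.0513] jawyaw -1.5395 xax [-0.012 -0.002 -1.   ] F [-15.8  -2.6  15.4] op 0.153(13.1mm) q [0.19 0.24 2.   0.   0.92 1.73]
[-0.06298353  0.0855858   0.05127787]
```

View pics/r_z.png

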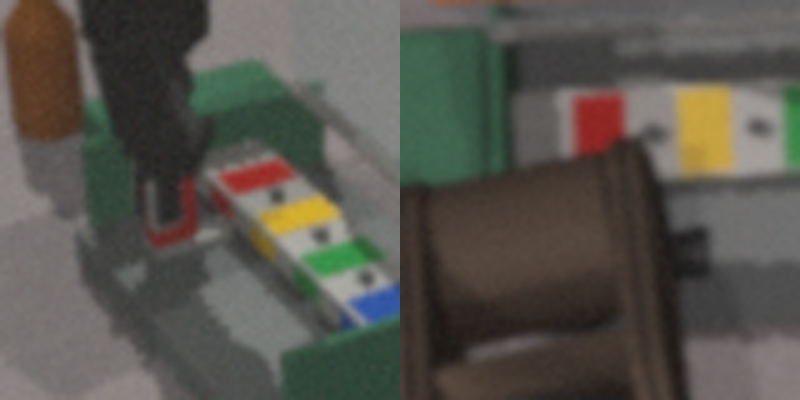

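It stopped firmly at the expected depth: −16 N along the slot, and resting on the bed. Releasing and lifting.

>>> {"name": "arm_command", "arguments": {
  "increments": [
    [[0,0,0,0],[0,0,0,0],[0,0,0,0],[-2,0,0,0],[-4,0,0,0],[-5,0,0,0],[0,0,5,0],[0,5,2,0],[0,6,0,0],[0,6,0,0],[0,6,0,0]]
  ],
  "grip": 3
}}

```text
time: 23.2
eef_pos: [0.4494, -0.0317, 0.161]
tcp_rot: [0.708, 0.011, -0.706, 0.011]
contact_force: [1.0, 1.3, -0.0]
opening: 0.352
```

```bash
cat >> blade.py <<'E'
def rect(im,zt,fn,x0=-.1,x1=.04,y0=-.14,y1=.14,s=.0005):
    xs=np.arange(x1,x0,-s); ys=np.arange(y1,y0,-s)
    X,Y=np.meshgrid(xs,ys,indexing="ij")
    P=np.stack([X.ravel(),Y.ravel(),np.zeros(X.size)],1)@Rz(CA).T+np.array([CX,CY,zt])
    uv=proj("top",P).astype(np.float32)
    r=cv2.remap(im,uv[:,0].reshape(X.shape),uv[:,1].reshape(X.shape),cv2.INTER_CUBIC)
    cv2.imwrite(fn,r); return r
E
python3 - <<'E'
from look import look
from blade import *
from refit import *
show(); s,R=st(); ims=look("s",C2W([-.04,.05,.03]),45)
rect(ims["top"],.035,"pics/s_r.png")
refit(ims,["yellow","green","blue"],dict(yellow=(.4255,-.204,.52),green=(.554,-.352,.05),blue=(.434,-.35,-.18)))
E
```

```text
t 23.20 pos [ 0.4494 -0.0317  0.161 ] jawyaw -1.5397 xax [ 0.002 -0.    -1.   ] F [ 1.   1.3 -0. ] op 0.352(30.1mm) q [-0.3  -0.15  2.17  0.    1.12  1.24]
yellow top 77 cent [ 0.4266 -0.2037] fit [ 0.426  -0.2058  0.5238] 7597
yellow side 197 cent [ 0.4257 -0.2031] fit [ 0.4263 -0.2031  0.4964] 12553
green top 78 cent [ 0.5535 -0.3514] fit [ 0.5536 -0.3553  0.0682] 1681
green side 231 cent [ 0.5557 -0.35  ] fit [ 0.5559 -0.3494 -0.0351] 3458
blue top 96 cent [ 0.4333 -0.3491] fit [ 0.4328 -0.3528 -0.1592] 2527
blue side 283 cent [ 0.4351 -0.3489] fit [ 0.4353 -0.3483 -0.244 ] 557
```

View pics/s_z.png

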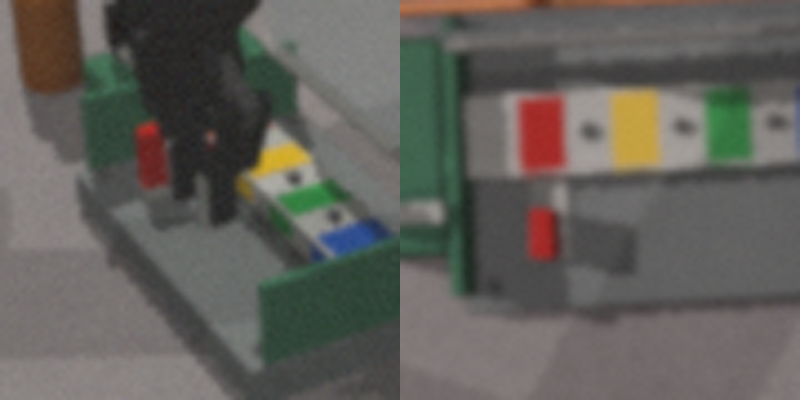

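View pics/s_r.png

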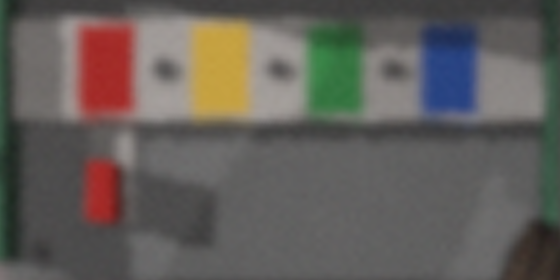

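Red is in, with its block in line with the red patch. Yellow, green and blue haven't moved. Next is yellow.

Run:
```python
from h import *
x,f=fitgauge({n:cv2.imread(f"pics/s_{n}.png") for n in("top","side")},"red",[*C2W([-.055,.084,0])[:2],.03],("top",),z=.03);print(W2C([x[0],x[1],0]),x,f)
go([.4262,-.2043,.075],.51+np.pi/2)
```

```text
[-0.05487145  0.08468157  0.        ] [ 0.51615509  0.20155737 -0.38394793] 13516.537109375
inc cm [ 8.65 16.87  2.78] turn -0.487 ; after turn inc [ 8.65 13.61 10.35]
```

Red's fitted origin is at cutter x −54.9, y 84.7, against −55, 84 when home.

>>> {"name": "arm_command", "arguments": {
  "increments": [
    [[0,4.2,0.7,0],[0,4.2,0.7,0],[0,4.2,0.7,0],[0,4.27,0.68,0],[0,0,0,-0.162],[2,0,0,-0.162],[3,0,0,-0.163],[2.65,0,0,0],[0,0,0,0],[0,0,0,0]]
  ],
  "grip": 4
}}

```text
time: 24.55
eef_pos: [0.4275, -0.1994, 0.085]
tcp_rot: [0.684, 0.181, -0.683, 0.182]
contact_force: [0.7, 0.4, 0.5]
opening: 0.468
```

Run:
```python
from look import *
show(); ims=look("t",[.4262,-.2043,.05],40)
go([.4262,-.2043,.0205],.51+np.pi/2)
```

```text
t 24.55 pos [ 0.4275 -0.1994  0.085 ] jawyaw -1.0526 xax [ 0.001 -0.001 -1.   ] F [0.7 0.4 0.5] op 0.468(40.0mm) q [-0.65  0.01  2.18  0.    0.95  0.4 ]
inc cm [6.51 0.29 0.37] turn 0.008 ; after turn inc [6.51 0.29 0.37]
```

View pics/t_z.png

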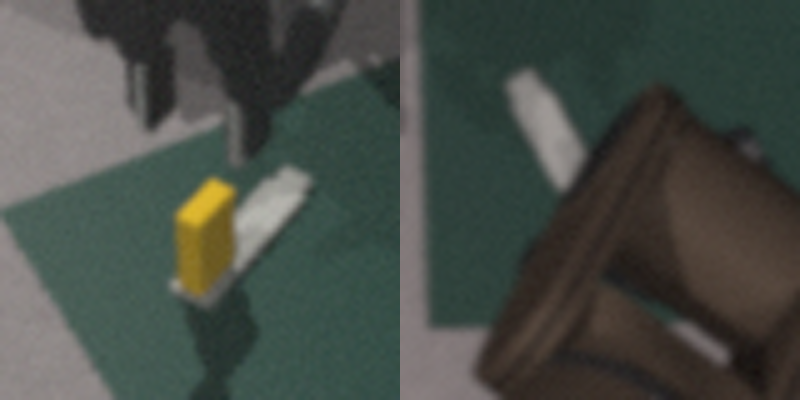

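>>> {"name": "arm_command", "arguments": {
  "increments": [
    [[0,0.3,0.4,0],[2.5,0,0,0],[2.5,0,0,0],[1.4,0,0,0],[0,0,0,0]]
  ]
}}

```text
time: 25.28
eef_pos: [0.4243, -0.2037, 0.0195]
tcp_rot: [-0.683, -0.181, 0.684, -0.18]
contact_force: [-0.6, -0.3, 0.5]
opening: 0.472
```

Run:
```python
from look import *
show(); ims=look("u",[.4262,-.2043,.05],40)
```

```text
t 25.27 pos [ 0.4243 -0.2037  0.0195] jawyaw -1.0532 xax [-0.001  0.001 -1.   ] F [-0.6 -0.3  0.5] op 0.472(40.3mm) q [-0.66  0.14  2.2  -0.    0.81  0.39]
```

View pics/u_z.png

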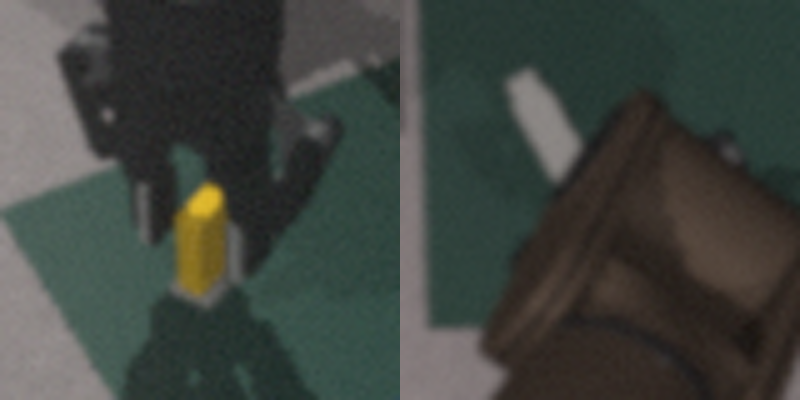

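>>> {"name": "arm_command", "arguments": {
  "increments": [
    [[-0.2,0,0,0],[0,0,0,0],[0,0,0,0],[0,0,0,0],[0,0,0,0]]
  ],
  "grip": 0,
  "grip_force": 50
}}

```text
time: 26.0
eef_pos: [0.4258, -0.2047, 0.0235]
tcp_rot: [0.684, 0.18, -0.683, 0.182]
contact_force: [-0.8, -0.3, 5.8]
opening: 0.155
```

Run:
```python
from h import *
show()
p=C2W([-.13,.028,0])+[0,.001,0];print(p)
go([p[0],p[1],.16],CA-np.pi/2)
```

```text
t 26.00 pos [ 0.4258 -0.2047  0.0235] jawyaw -1.0529 xax [ 0.002 -0.002 -1.   ] F [-0.8 -0.3  5.8] op 0.155(13.2mm) q [-0.66  0.13  2.19 -0.    0.81  0.39]
[0.44280179 0.14359643 0.        ]
inc cm [-13.71 -29.39 -18.73] turn 0.487 ; after turn inc [-13.71 -34.74  -2.79]
```

>>> {"name": "arm_command", "arguments": {
  "increments": [
    [[-3,0,0,0],[-5,0,0,0.162],[-5.7,0,0,0.162],[0,0,0,0.163],[0,0,-5,0],[0,-4.35,0,0],[0,-4.35,0,0],[0,-4.35,0,0],[0,-4.35,0,0],[0,-4.35,0,0],[0,-4.35,0,0],[0,-4.35,0,0],[0,-4.3,0,0],[0,0,2.2,0],[0,0,0,0],[0,0,0,0]]
  ]
}}

```text
time: 28.0
eef_pos: [0.4423, 0.144, 0.1589]
tcp_rot: [0.707, 0.011, -0.707, 0.011]
contact_force: [-0.2, 0.1, -1.9]
opening: 0.152
```

```bash
cat >> blade.py <<'E'
def bprof(ims,tag,ylane,off=.0225):
    s,R=st(); z=s["eef_pos"][2]-off+.005
    r=blade(ims["top"],z,ylane);cv2.imwrite(f"pics/{tag}_r.png",cv2.resize(r,None,fx=2,fy=2))
    g=cv2.GaussianBlur(r,(0,0),1.5).astype(float).mean(2)
    print("tcp cutter",W2C(s["eef_pos"]).round(4))
    for x in np.arange(-.075,-.025,.005):
        row=g[int(-x/.0005)-1]; d=np.diff(row); c=60
        L=np.argmax(d[20:c])+20; Rr=np.argmin(d[c:110])+c
        print(x.round(3),"ctr y %.4f w %.1fmm"%(ylane+.03-(L+Rr+1)/2*.0005,(Rr-L)*.5),"mid",int(row[(L+Rr)//2]),"edges",d[L].round(1),d[Rr].round(1))
E
python3 - <<'E'
from look import *
from blade import *
show(); s,R=st(); ims=look("v",s["eef_pos"]+[.05,0,-.02],50)
bprof(ims,"v",.028)
E
```

```text
t 28.00 pos [0.4423 0.144  0.1589] jawyaw -1.5405 xax [ 0. -0. -1.] F [-0.2  0.1 -1.9] op 0.152(13.0mm) q [ 0.1  -0.11  2.14 -0.    1.11  1.64]
tcp cutter [-0.1301  0.0292  0.1592]
-0.075 ctr y 0.0285 w 22.5mm mid 137 edges 6.0 -3.3
-0.07 ctr y 0.0285 w 22.5mm mid 138 edges 5.7 -3.0
-0.065 ctr y 0.0285 w 22.5mm mid 138 edges 6.0 -3.3
-0.06 ctr y 0.0285 w 17.5mm mid 137 edges 5.0 -2.7
-0.055 ctr y 0.0285 w 15.5mm mid 137 edges 5.0 -3.3
-0.05 ctr y 0.0292 w 15.0mm mid 121 edges 2.0 -2.0
-0.045 ctr y 0.0282 w 15.0mm mid 97 edges 0.7 -0.7
-0.04 ctr y 0.0267 w 38.0mm mid 94 edges 0.7 -0.7
-0.035 ctr y 0.0210 w 28.5mm mid 80 edges 1.0 -1.3
-0.03 ctr y 0.0295 w 5.5mm mid 68 edges 0.7 -0.7
```

View pics/v_z.png

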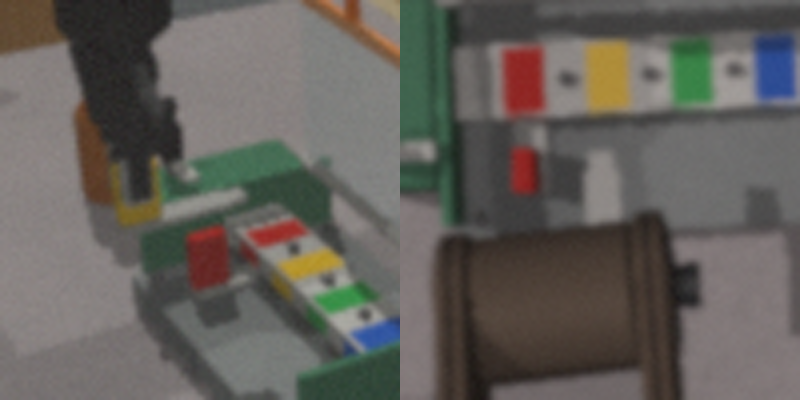

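View pics/v_r.png

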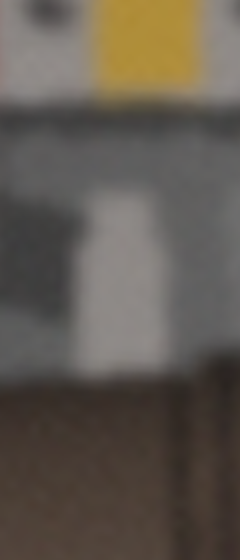

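>>> {"name": "arm_command", "arguments": {
  "increments": [
    [[3.5,0.05,0,0],[4,0,0,0],[2,0,0,0],[0.8,0,0,0],[0,0,-0.8,0],[0,0,-0.8,0],[0,0,-0.8,0],[0,0,-0.8,0],[0,0,0,0]]
  ]
}}

```text
time: 29.22
eef_pos: [0.475, 0.1448, 0.0565]
tcp_rot: [0.707, 0.011, -0.707, 0.011]
contact_force: [-0.4, 0.4, -2.4]
opening: 0.154
```

Run:
```python
from look import *
from blade import *
show(); s,R=st(); ims=look("w",s["eef_pos"]+[.05,0,-.02],40)
bprof(ims,"w",.028)
```

```text
t 29.23 pos [0.475  0.1448 0.0565] jawyaw -1.5401 xax [ 0.001  0.    -1.   ] F [-0.4  0.4 -2.4] op 0.154(13.1mm) q [0.09 0.12 2.13 0.   0.89 1.63]
tcp cutter [-0.0988  0.0292  0.056 ]
-0.075 ctr y 0.0297 w 34.0mm mid 60 edges 0.3 -2.0
-0.07 ctr y 0.0262 w 22.0mm mid 55 edges 0.7 -2.0
-0.065 ctr y 0.0245 w 21.5mm mid 54 edges 1.0 -1.3
-0.06 ctr y 0.0290 w 27.5mm mid 49 edges 1.0 -1.3
-0.055 ctr y 0.0287 w 24.0mm mid 98 edges 3.0 -2.7
-0.05 ctr y 0.0282 w 22.0mm mid 135 edges 3.3 -5.0
-0.045 ctr y 0.0275 w 22.5mm mid 139 edges 3.3 -5.3
-0.04 ctr y 0.0277 w 22.0mm mid 139 edges 3.3 -5.3
-0.035 ctr y 0.0285 w 23.5mm mid 139 edges 3.0 -5.3
-0.03 ctr y 0.0267 w 21.0mm mid 130 edges 3.7 -4.7
```

View pics/w_z.png

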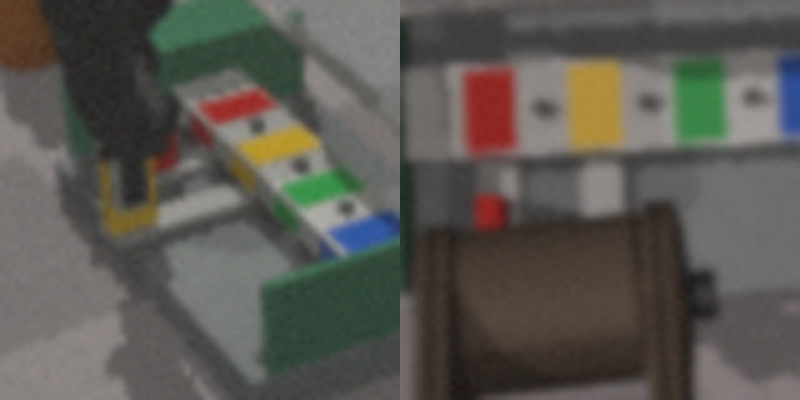

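The blade is centred on the yellow lane (28 mm). Advancing.

>>> {"name": "arm_command", "arguments": {
  "increments": [
    [[0,0,-0.8,0],[0,0,-0.8,0],[0,0,-0.8,0],[0,0,-0.8,0],[0,0,-0.6,0],[0.15,0,-0.2,0],[0.15,0,-0.1,0],[0,0,-0.1,0],[0,0,0,0]]
  ]
}}

```text
time: 30.45
eef_pos: [0.5147, 0.146, 0.0535]
tcp_rot: [-0.706, -0.011, 0.708, -0.011]
contact_force: [-5.6, -0.5, 5.8]
opening: 0.155
```

Run:
```python
from h import *
show(); s,R=st(); print(W2C(s["eef_pos"]))
```

```text
t 30.45 pos [0.5147 0.146  0.0535] jawyaw -1.5397 xax [-0.004 -0.001 -1.   ] F [-5.6 -0.5  5.8] op 0.155(13.2mm) q [ 0.09  0.2   2.04 -0.    0.91  1.63]
[-0.05802356  0.02923885  0.05349876]
```

>>> {"name": "arm_command", "arguments": {
  "increments": [
    [[0.05,0,-0.1,0],[0,0,-0.1,0],[0,0,-0.1,0],[0,0,0,0],[0,0,0,0]]
  ]
}}

```text
time: 31.08
eef_pos: [0.5147, 0.1461, 0.0534]
tcp_rot: [-0.703, -0.011, 0.711, -0.011]
contact_force: [-16.2, -2.6, 17.0]
opening: 0.156
```

Run:
```python
from look import *
show(); s,R=st(); print(W2C(s["eef_pos"])); look("x",s["eef_pos"]+[.03,0,0],40)
```

```text
t 31.07 pos [0.5147 0.1461 0.0534] jawyaw -1.5396 xax [-0.012 -0.001 -1.   ] F [-16.2  -2.6  17. ] op 0.156(13.4mm) q [ 0.09  0.21  2.03 -0.    0.91  1.63]
[-0.05800888  0.0292883   0.05344624]
```

View pics/x_z.png

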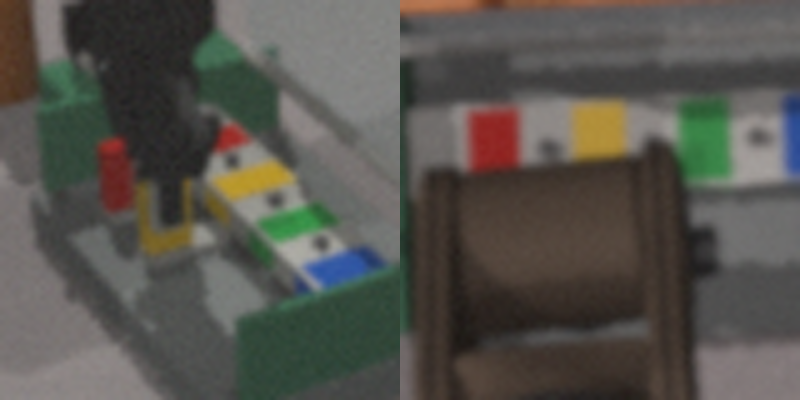

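Yellow stopped firmly at the back stop (−16 N). Releasing and moving to green.

>>> {"name": "arm_command", "arguments": {
  "increments": [
    [[0,0,0,0],[0,0,0,0],[0,0,0,0],[-2,0,0,0],[-4,0,0,0],[-5,0,0,0],[0,5,0,0],[0,6,0,0],[0,6,0,0],[0,6,0,0],[0,0,0,0]]
  ],
  "grip": 3
}}

```text
time: 32.55
eef_pos: [0.5264, -0.0875, 0.1628]
tcp_rot: [0.707, 0.008, -0.707, 0.009]
contact_force: [0.8, 0.5, 0.6]
opening: 0.349
```

Run:
```python
from look import look
from refit import *
show(); ims=look("y",C2W([-.04,.05,.03]),45)
for c,y in(("red",.084),("yellow",.028)):
    for n in("top","side"):
        x,f=fitgauge(ims,c,[*C2W([-.055,y,0])[:2],.03],(n,),z=.03);print(c,n,W2C([x[0],x[1],0]).round(4),x[2],f)
refit(ims,["green","blue"],dict(green=(.554,-.352,-.02),blue=(.434,-.35,-.22)))
go([.555,-.352,.075],-.015+np.pi/2)
```

```text
t 32.55 pos [ 0.5264 -0.0875  0.1628] jawyaw -1.5460 xax [ 0.001 -0.001 -1.   ] F [0.8 0.5 0.6] op 0.349(29.8mm) q [-0.35  0.04  1.98 -0.    1.11  1.19]
red top [-0.055   0.0844  0.    ] -0.3730962428757965 10616.7431640625
red side [-0.054   0.0886  0.    ] 0.2108146765062381 18421.1640625
yellow top [-0.0549  0.028   0.    ] -0.4150776139317346 11504.716796875
yellow side [-0.0551  0.0303  0.    ] 0.12421296296296302 14414.4853515625
green top 78 cent [ 0.5535 -0.3516] fit [ 0.5538 -0.3548  0.0497] 768
green side 232 cent [ 0.5556 -0.3501] fit [ 0.5551 -0.3508  0.0049] 1980
blue top 87 cent [ 0.4333 -0.3486] fit [ 0.4329 -0.3535 -0.1622] 6515
blue side 280 cent [ 0.4353 -0.3492] fit [ 0.436  -0.3484 -0.2314] 3348
inc cm [ 8.72 26.87 -2.12] turn 0.044 ; after turn inc [ 8.72 26.75 -3.3 ]
```

View pics/y_z.png

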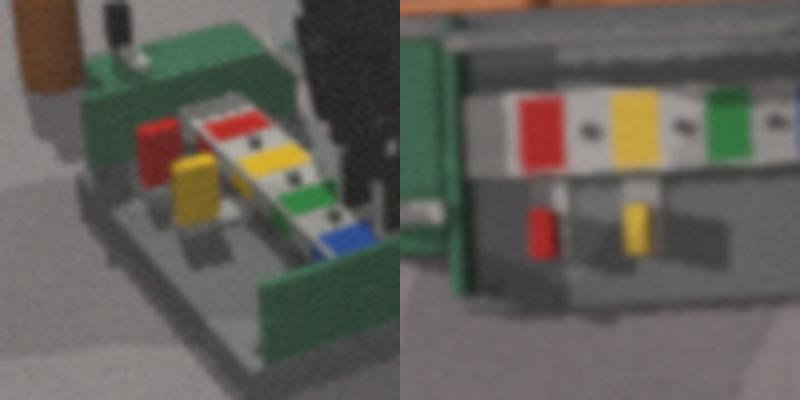

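Run:
```python
from h import *
for z in(0,.005,.05): print(ray("top",429,249,z).round(3))
go([.5550,-.352,.075],.0+np.pi/2)
```

```text
[ 0.53  -0.408  0.   ]
[ 0.53  -0.406  0.005]
[ 0.529 -0.393  0.05 ]
inc cm [ 8.72 26.87 -2.12] turn 0.029 ; after turn inc [ 8.72 26.79 -2.9 ]
```

>>> {"name": "arm_command", "arguments": {
  "increments": [
    [[0,4.5,-0.4,0],[0,4.5,-0.4,0],[0,4.5,-0.4,0],[0,4.5,-0.4,0],[0,4.5,-0.3,0],[0,4.4,-0.2,0.03],[4,0,0,0],[4,0,0,0],[0,0,0,0],[0,0,0,0]]
  ]
}}

```text
time: 33.9
eef_pos: [0.5567, -0.3513, 0.084]
tcp_rot: [0.708, 0.001, -0.707, 0.001]
contact_force: [1.2, -0.9, 0.1]
opening: 0.354
```

Run:
```python
from look import *
show(); ims=look("aa",[.555,-.352,.05],40)
go([.555,-.352,.0225],.0+np.pi/2)
```

```text
t 33.90 pos [ 0.5567 -0.3513  0.084 ] jawyaw -1.5682 xax [ 0.001 -0.001 -1.   ] F [ 1.2 -0.9  0.1] op 0.354(30.2mm) q [-0.72  0.4   1.72  0.    1.02  0.85]
inc cm [ 6.29 -0.05  0.23] turn 0.002 ; after turn inc [ 6.29 -0.05  0.23]
```

View pics/aa_z.png

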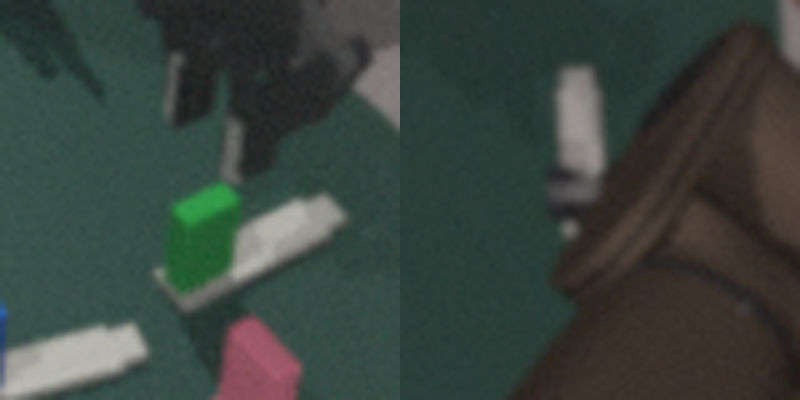

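>>> {"name": "arm_command", "arguments": {
  "increments": [
    [[2.4,0,0.25,0],[0,0,0,0]]
  ]
}}

```text
time: 34.25
eef_pos: [0.5525, -0.3513, 0.0586]
tcp_rot: [-0.707, -0.001, 0.707, -0.0]
contact_force: [0.2, 0.5, -1.3]
opening: 0.353
```

Run:
```python
from look import *
show(); ims=look("ab",[.555,-.352,.05],40)
```

```text
t 34.25 pos [ 0.5525 -0.3513  0.0586] jawyaw -1.5698 xax [-0.001  0.001 -1.   ] F [ 0.2  0.5 -1.3] op 0.353(30.1mm) q [-0.72  0.43  1.73  0.    0.98  0.85]
```

View pics/ab_z.png

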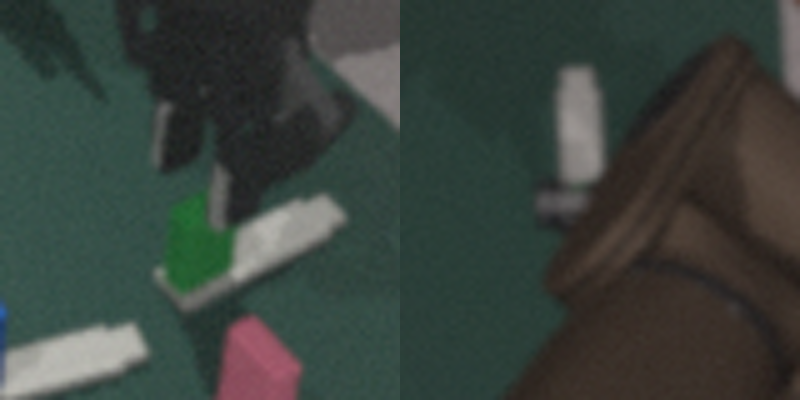

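>>> {"name": "arm_command", "arguments": {
  "increments": [
    [[1.2,0,-0.1,0],[1.2,0,0,0],[1.15,0,0,0],[0,0,0,0]]
  ]
}}

```text
time: 34.85
eef_pos: [0.5528, -0.351, 0.021]
tcp_rot: [-0.706, -0.001, 0.708, 0.001]
contact_force: [-0.0, 0.5, -0.1]
opening: 0.351
```

Run:
```python
from look import *
show(); ims=look("ac",[.555,-.352,.05],40)
```

```text
t 34.85 pos [ 0.5528 -0.351   0.021 ] jawyaw -1.5701 xax [-0.003  0.002 -1.   ] F [-0.   0.5 -0.1] op 0.351(29.9mm) q [-0.72  0.48  1.74 -0.    0.92  0.85]
```

View pics/ac_z.png

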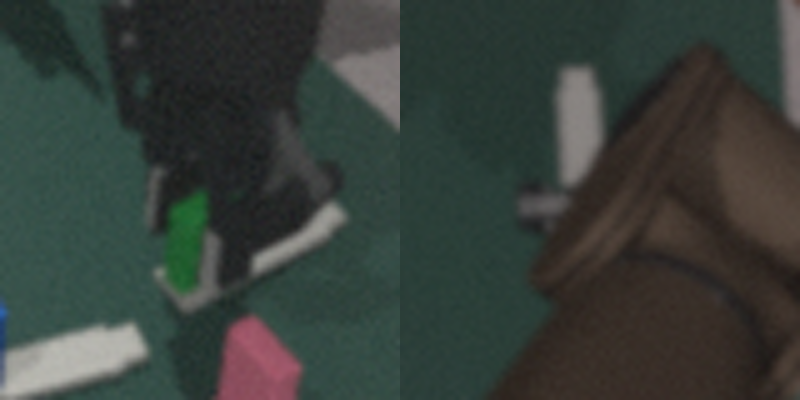

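Green is straddled. Closing.

>>> {"name": "arm_command", "arguments": {
  "increments": [
    [[-0.2,0,-0.1,0],[0,0,0,0],[0,0,0,0],[0,0,0,0],[0,0,0,0]]
  ],
  "grip": 0,
  "grip_force": 50
}}

```text
time: 35.58
eef_pos: [0.5549, -0.3519, 0.0253]
tcp_rot: [0.707, 0.0, -0.707, 0.0]
contact_force: [-0.3, 0.4, -0.0]
opening: 0.153
```

Run:
```python
from h import *
show()
p=C2W([-.13,-.028,0])+[0,.001,0];print(p)
go([p[0],p[1],.16],CA-np.pi/2)
```

```text
t 35.58 pos [ 0.5549 -0.3519  0.0253] jawyaw -1.5700 xax [ 0. -0. -1.] F [-0.3  0.4 -0. ] op 0.153(13.1mm) q [-0.72  0.48  1.74 -0.    0.93  0.85]
[0.44452072 0.08762282 0.        ]
inc cm [-13.48 -43.97  11.  ] turn -0.030 ; after turn inc [-13.48 -44.27   9.68]
```

>>> {"name": "arm_command", "arguments": {
  "increments": [
    [[-3,0,0,0],[-5,0,0,0],[-5.5,0,0,-0.03],[0,-4.4,0.96,0],[0,-4.4,0.96,0],[0,-4.4,0.96,0],[0,-4.4,0.96,0],[0,-4.4,0.96,0],[0,-4.4,0.96,0],[0,-4.4,0.96,0],[0,-4.4,0.96,0],[0,-4.4,0.96,0],[0,-4.5,0.96,0],[0,0,0,0],[0,0,0,0]]
  ]
}}

```text
time: 37.45
eef_pos: [0.4454, 0.0857, 0.1602]
tcp_rot: [0.707, 0.011, -0.707, 0.011]
contact_force: [-0.1, -0.4, -0.6]
opening: 0.152
```

Run:
```python
from look import *
from blade import *
show(); s,R=st(); ims=look("ad",s["eef_pos"]+[.05,0,-.02],50)
bprof(ims,"ad",-.028)
```

```text
t 37.45 pos [0.4454 0.0857 0.1602] jawyaw -1.5394 xax [ 0. -0. -1.] F [-0.1 -0.4 -0.6] op 0.152(13.0mm) q [-0.03 -0.14  2.17 -0.    1.12  1.51]
tcp cutter [-0.1289 -0.0296  0.1602]
-0.075 ctr y -0.0303 w 22.0mm mid 138 edges 6.0 -2.3
-0.07 ctr y -0.0290 w 20.5mm mid 137 edges 5.3 -2.0
-0.065 ctr y -0.0295 w 21.5mm mid 138 edges 5.3 -2.0
-0.06 ctr y -0.0288 w 17.0mm mid 135 edges 5.3 -1.7
-0.055 ctr y -0.0295 w 14.5mm mid 136 edges 4.3 -2.7
-0.05 ctr y -0.0300 w 14.5mm mid 122 edges 2.3 -1.7
-0.045 ctr y -0.0280 w 35.5mm mid 100 edges 1.0 -0.7
-0.04 ctr y -0.0270 w 34.5mm mid 96 edges 0.7 -1.0
-0.035 ctr y -0.0240 w 13.5mm mid 84 edges 1.0 -1.0
-0.03 ctr y -0.0350 w 29.5mm mid 67 edges 0.7 -1.0
```

View pics/ad_z.png

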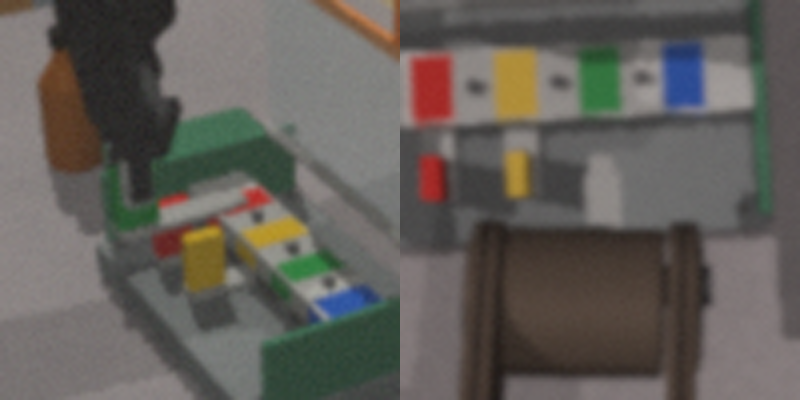

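View pics/ad_r.png

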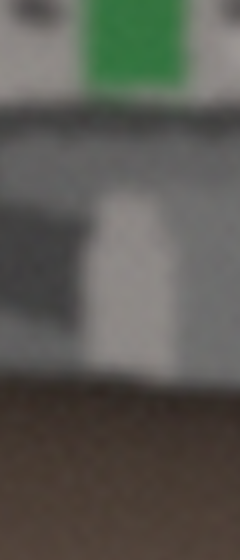

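>>> {"name": "arm_command", "arguments": {
  "increments": [
    [[3.4,-0.2,0,0],[4,0,0,0],[2,0,0,0],[0.8,0,0,0],[0,0,-0.8,0],[0,0,-0.8,0],[0,0,-0.8,0],[0,0,-0.8,0],[0,0,0,0]]
  ]
}}

```text
time: 38.67
eef_pos: [0.4782, 0.0889, 0.0585]
tcp_rot: [0.707, 0.011, -0.707, 0.011]
contact_force: [-1.3, -0.4, -0.9]
opening: 0.156
```

Run:
```python
from look import *
from blade import *
show(); s,R=st(); ims=look("ae",s["eef_pos"]+[.05,0,-.02],40)
bprof(ims,"ae",-.028)
```

```text
t 38.67 pos [0.4782 0.0889 0.0585] jawyaw -1.5398 xax [ 0.001 -0.    -1.   ] F [-1.3 -0.4 -0.9] op 0.156(13.3mm) q [-0.03  0.09  2.15 -0.    0.9   1.51]
tcp cutter [-0.0973 -0.0267  0.058 ]
-0.075 ctr y -0.0190 w 20.5mm mid 60 edges 0.7 -0.7
-0.07 ctr y -0.0228 w 29.0mm mid 55 edges 0.7 -0.7
-0.065 ctr y -0.0283 w 8.0mm mid 49 edges 0.7 -0.7
-0.06 ctr y -0.0270 w 16.5mm mid 51 edges 1.0 -1.0
-0.055 ctr y -0.0273 w 23.0mm mid 107 edges 3.0 -3.7
-0.05 ctr y -0.0268 w 24.0mm mid 138 edges 3.0 -4.7
-0.045 ctr y -0.0260 w 23.5mm mid 139 edges 3.0 -5.0
-0.04 ctr y -0.0273 w 21.0mm mid 139 edges 3.0 -5.0
-0.035 ctr y -0.0273 w 22.0mm mid 139 edges 3.0 -5.0
-0.03 ctr y -0.0270 w 22.5mm mid 128 edges 3.3 -4.0
```

View pics/ae_z.png

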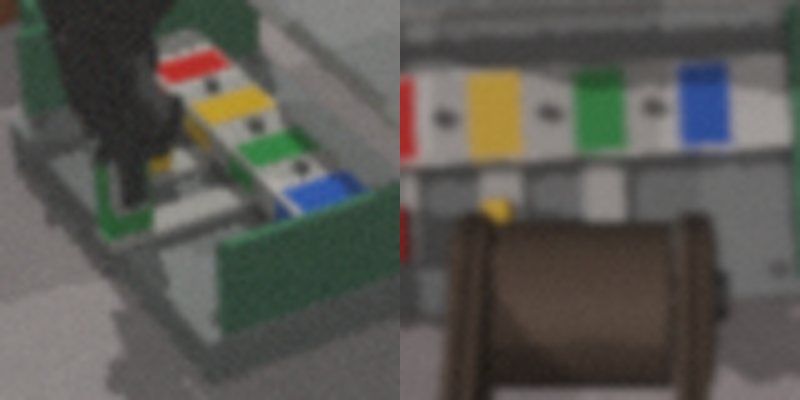

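>>> {"name": "arm_command", "arguments": {
  "increments": [
    [[0,0.07,-0.8,0],[0,0,-0.8,0],[0,0,-0.8,0],[0,0,-0.8,0],[0,0,-0.6,0],[0.15,0,-0.2,0],[0.15,0,-0.1,0],[0,0,-0.1,0],[0,0,0,0]]
  ]
}}

```text
time: 39.9
eef_pos: [0.5179, 0.0895, 0.0552]
tcp_rot: [-0.706, -0.011, 0.708, -0.011]
contact_force: [-5.0, -0.4, 5.7]
opening: 0.154
```

Run:
```python
from h import *
show(); s,R=st(); print(W2C(s["eef_pos"]))
```

```text
t 39.90 pos [0.5179 0.0895 0.0552] jawyaw -1.5398 xax [-0.004 -0.    -1.   ] F [-5.  -0.4  5.7] op 0.154(13.1mm) q [-0.02  0.18  2.06 -0.    0.91  1.52]
[-0.05658835 -0.02737007  0.05521261]
```

>>> {"name": "arm_command", "arguments": {
  "increments": [
    [[0.05,0,-0.1,0],[0,0,-0.1,0],[0,0,-0.1,0],[0,0,0,0],[0,0,0,0]]
  ]
}}

```text
time: 40.52
eef_pos: [0.5178, 0.0896, 0.0552]
tcp_rot: [-0.702, -0.011, 0.712, -0.011]
contact_force: [-16.5, -1.3, 15.3]
opening: 0.153
```

Run:
```python
from look import *
show(); s,R=st(); print(W2C(s["eef_pos"])); look("af",s["eef_pos"]+[.03,0,0],40)
```

```text
t 40.52 pos [0.5178 0.0896 0.0552] jawyaw -1.5391 xax [-0.013 -0.001 -1.   ] F [-16.5  -1.3  15.3] op 0.153(13.1mm) q [-0.02  0.19  2.05 -0.    0.91  1.52]
[-0.05663197 -0.02726172  0.05518344]
```

View pics/af_z.png

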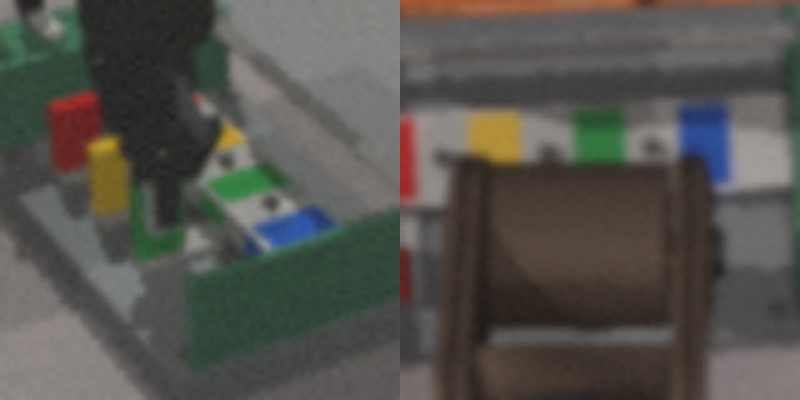

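Green stopped firmly at the back stop too. Releasing and moving towards blue.

>>> {"name": "arm_command", "arguments": {
  "increments": [
    [[0,0,0,0],[0,0,0,0],[0,0,0,0],[-2,0,0,0],[-4,0,0,0],[-5,0,0,0],[0,5,0,0],[0,6,0,0],[0,6,0,0],[0,6,0,0],[0,0,0,0]]
  ],
  "grip": 3
}}

```text
time: 42.0
eef_pos: [0.5296, -0.1443, 0.1648]
tcp_rot: [0.707, 0.008, -0.707, 0.009]
contact_force: [-0.0, 1.0, -0.1]
opening: 0.351
```

Run:
```python
from look import look
from refit import *
show(); ims=look("ag",C2W([-.04,.0,.03]),45)
for c,y in(("red",.084),("yellow",.028),("green",-.028)):
    for n in("top",):
        x,f=fitgauge(ims,c,[*C2W([-.055,y,0])[:2],.03],(n,),z=.03);print(c,n,W2C([x[0],x[1],0]).round(4),x[2],f)
refit(ims,["blue"],dict(blue=(.434,-.35,-.22)))
go([.4345,-.3505,.075],-.22+np.pi/2)
```

```text
t 42.00 pos [ 0.5296 -0.1443  0.1648] jawyaw -1.5458 xax [ 0.001 -0.001 -1.   ] F [-0.   1.  -0.1] op 0.351(30.0mm) q [-0.45  0.07  1.95 -0.    1.12  1.1 ]
red top [-0.0557  0.0853  0.    ] -0.38816606720601193 9556.431640625
yellow top [-0.0551  0.0283  0.    ] -0.4012303363588731 9563.33984375
green top [-0.0507 -0.0255  0.    ] 0.47431165400935515 12553.166015625
blue top 92 cent [ 0.4328 -0.3486] fit [ 0.4322 -0.3527 -0.166 ] 8522
blue side 286 cent [ 0.4355 -0.3488] fit [ 0.4365 -0.3477 -0.2532] 3151
inc cm [ 8.92 20.7  10.07] turn 0.249 ; after turn inc [ 8.92 22.55  4.66]
```

View pics/ag_z.png

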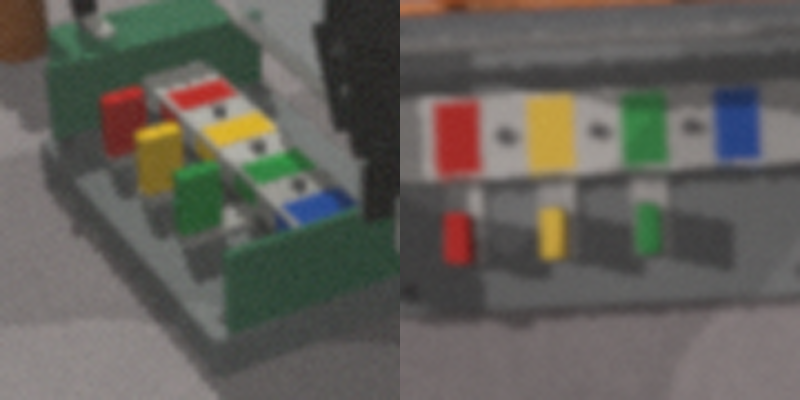

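Three blocks are in line, each with the same gap to the bar. Now blue.

>>> {"name": "arm_command", "arguments": {
  "increments": [
    [[0,4.1,2,0],[0,4.1,2,0],[0,4.1,2,0],[0,4.2,2,0],[0,4.2,2,0],[0,0,0,0.125],[4,0,0,0.124],[4,0,0,0],[0,0,0,0],[0,0,0,0]]
  ]
}}

```text
time: 43.35
eef_pos: [0.4369, -0.35, 0.0859]
tcp_rot: [0.703, -0.077, -0.702, -0.076]
contact_force: [-0.2, 0.2, 0.3]
opening: 0.352
```

Run:
```python
from look import *
show(); ims=look("ah",[.4345,-.3505,.05],40)
go([.4345,-.3505,.0235],-.22+np.pi/2)
```

```text
t 43.35 pos [ 0.4369 -0.35    0.0859] jawyaw -1.7874 xax [ 0.001 -0.001 -1.   ] F [-0.2  0.2  0.3] op 0.352(30.0mm) q [-0.86  0.2   1.97  0.    0.97  0.93]
inc cm [ 6.35 -0.01  0.3 ] turn 0.003 ; after turn inc [ 6.35 -0.01  0.3 ]
```

View pics/ah_z.png

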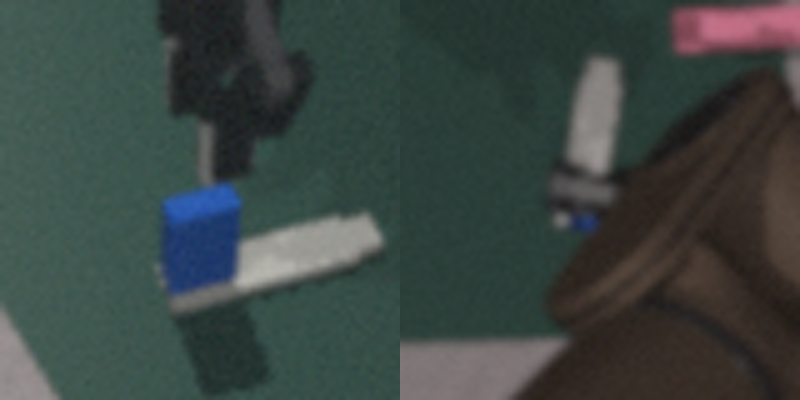

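>>> {"name": "arm_command", "arguments": {
  "increments": [
    [[2.3,0,0.3,0],[0,0,0,0]]
  ]
}}

```text
time: 43.7
eef_pos: [0.4326, -0.3492, 0.0617]
tcp_rot: [-0.703, 0.077, 0.703, 0.077]
contact_force: [-0.4, 0.5, 0.2]
opening: 0.352
```

Run:
```python
from look import *
show(); ims=look("ai",[.4345,-.3505,.05],40)
```

```text
t 43.70 pos [ 0.4326 -0.3492  0.0617] jawyaw -1.7889 xax [-0.001  0.001 -1.   ] F [-0.4  0.5  0.2] op 0.352(30.0mm) q [-0.86  0.23  1.98  0.    0.93  0.93]
```

View pics/ai_z.png

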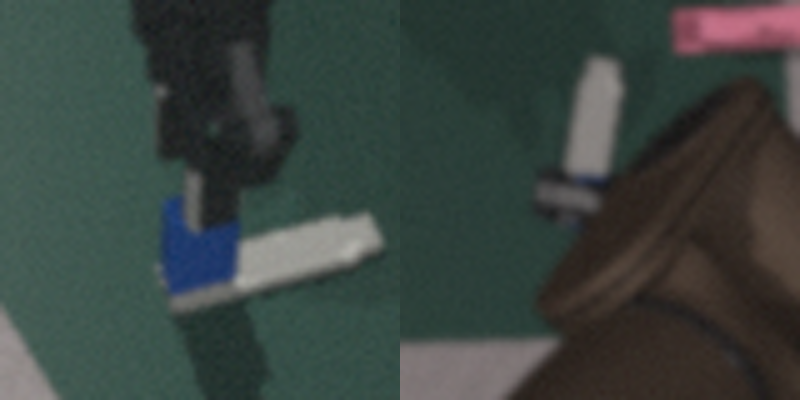

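>>> {"name": "arm_command", "arguments": {
  "increments": [
    [[1.3,0.05,-0.1,0],[1.3,0,0,0],[1.2,0,0,0],[0,0,0,0],[0,0,0,0]]
  ]
}}

```text
time: 44.42
eef_pos: [0.4338, -0.3504, 0.0235]
tcp_rot: [-0.703, 0.077, 0.703, 0.077]
contact_force: [-0.1, 0.2, -0.2]
opening: 0.35
```

Run:
```python
from look import *
show(); ims=look("aj",[.4345,-.3505,.05],40)
```

```text
t 44.42 pos [ 0.4338 -0.3504  0.0235] jawyaw -1.7890 xax [-0.  0. -1.] F [-0.1  0.2 -0.2] op 0.350(29.9mm) q [-0.86  0.3   1.99 -0.    0.86  0.93]
```

View pics/aj_z.png

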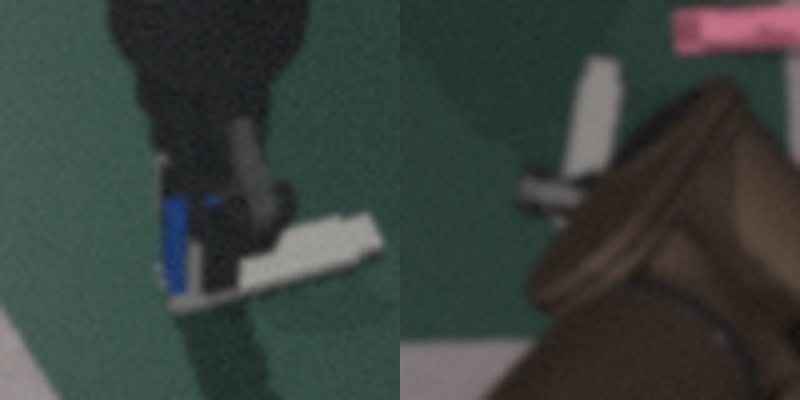

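>>> {"name": "arm_command", "arguments": {
  "increments": [
    [[0,0,0.1,0],[0,0,0,0],[0,0,0,0],[0,0,0,0],[0,0,0,0]]
  ],
  "grip": 0,
  "grip_force": 50
}}

```text
time: 45.15
eef_pos: [0.4329, -0.3503, 0.024]
tcp_rot: [0.703, -0.077, -0.703, -0.077]
contact_force: [-1.0, 1.3, 3.9]
opening: 0.155
```

Run:
```python
from h import *
show()
p=C2W([-.13,-.084,0])+[0,.001,0];print(p)
go([p[0],p[1],.16],CA-np.pi/2)
```

```text
t 45.15 pos [ 0.4329 -0.3503  0.024 ] jawyaw -1.7889 xax [ 0. -0. -1.] F [-1.   1.3  3.9] op 0.155(13.2mm) q [-0.86  0.29  1.99 -0.    0.86  0.93]
[0.44623965 0.03164921 0.        ]
inc cm [-13.61 -37.57   6.96] turn -0.249 ; after turn inc [-13.61 -38.13  -2.51]
```

>>> {"name": "arm_command", "arguments": {
  "increments": [
    [[-3,0,0,0],[-5,0,0,-0.125],[-5.6,0,0,-0.124],[0,0,-5,0],[0,-4.25,0,0],[0,-4.25,0,0],[0,-4.25,0,0],[0,-4.25,0,0],[0,-4.25,0,0],[0,-4.25,0,0],[0,-4.25,0,0],[0,-4.25,0,0],[0,-4.2,0,0],[0,0,2.4,0],[0,0,0,0],[0,0,0,0]]
  ]
}}

```text
time: 47.15
eef_pos: [0.4474, 0.0322, 0.1595]
tcp_rot: [0.707, 0.011, -0.707, 0.011]
contact_force: [0.2, -0.0, -2.2]
opening: 0.155
```

Run:
```python
from look import *
from blade import *
show(); s,R=st(); ims=look("ak",s["eef_pos"]+[.05,0,-.02],50)
bprof(ims,"ak",-.084)
```

```text
t 47.15 pos [0.4474 0.0322 0.1595] jawyaw -1.5406 xax [ 0.001 -0.    -1.   ] F [ 0.2 -0.  -2.2] op 0.155(13.2mm) q [-0.16 -0.16  2.18  0.    1.12  1.39]
tcp cutter [-0.1286 -0.0827  0.1597]
-0.075 ctr y -0.0838 w 23.0mm mid 138 edges 5.7 -2.3
-0.07 ctr y -0.0835 w 22.5mm mid 139 edges 5.3 -2.3
-0.065 ctr y -0.0833 w 24.0mm mid 138 edges 5.3 -3.0
-0.06 ctr y -0.0838 w 21.0mm mid 138 edges 4.7 -2.3
-0.055 ctr y -0.0830 w 17.5mm mid 138 edges 4.0 -2.3
-0.05 ctr y -0.0835 w 16.5mm mid 129 edges 3.0 -2.0
-0.045 ctr y -0.0853 w 14.0mm mid 100 edges 1.0 -1.0
-0.04 ctr y -0.0763 w 17.0mm mid 95 edges 0.7 -0.7
-0.035 ctr y -0.0845 w 27.5mm mid 78 edges 0.7 -1.0
-0.03 ctr y -0.0905 w 14.5mm mid 67 edges 0.7 -1.0
```

View pics/ak_z.png

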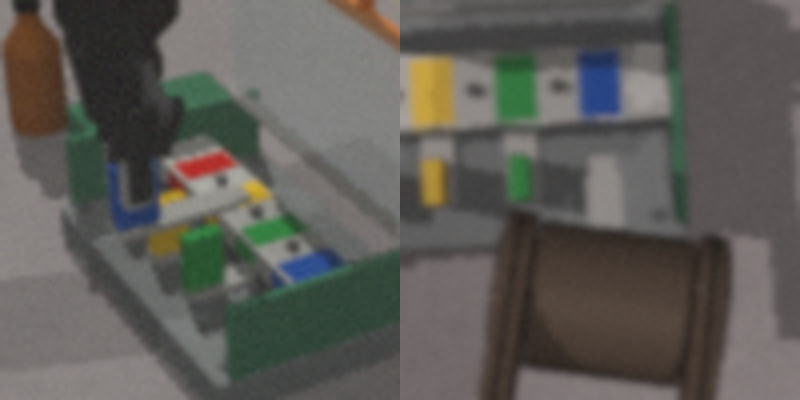

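View pics/ak_r.png

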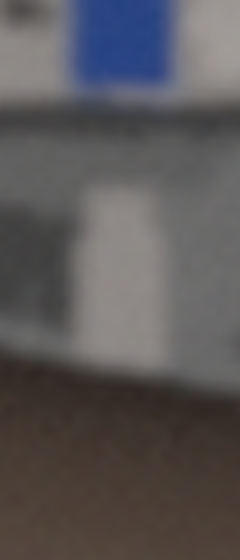

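>>> {"name": "arm_command", "arguments": {
  "increments": [
    [[3.5,0,0,0],[4,0,0,0],[2,0,0,0],[0.8,0,0,0],[0,0,-0.8,0],[0,0,-0.8,0],[0,0,-0.8,0],[0,0,-0.8,0],[0,0,0,0]]
  ]
}}

```text
time: 48.38
eef_pos: [0.4799, 0.0334, 0.057]
tcp_rot: [0.707, 0.011, -0.707, 0.011]
contact_force: [0.2, -0.4, -1.0]
opening: 0.152
```

Run:
```python
from look import *
from blade import *
show(); s,R=st(); ims=look("al",s["eef_pos"]+[.05,0,-.02],40)
bprof(ims,"al",-.084)
```

```text
t 48.38 pos [0.4799 0.0334 0.057 ] jawyaw -1.5398 xax [ 0.001 -0.    -1.   ] F [ 0.2 -0.4 -1. ] op 0.152(13.0mm) q [-0.14  0.08  2.16 -0.    0.89  1.4 ]
tcp cutter [-0.0973 -0.0821  0.0566]
-0.075 ctr y -0.0893 w 34.0mm mid 59 edges 0.3 -1.0
-0.07 ctr y -0.0805 w 26.5mm mid 56 edges 0.3 -1.0
-0.065 ctr y -0.0865 w 31.5mm mid 50 edges 0.7 -1.3
-0.06 ctr y -0.0795 w 19.5mm mid 46 edges 0.7 -0.3
-0.055 ctr y -0.0835 w 22.5mm mid 81 edges 1.7 -3.7
-0.05 ctr y -0.0838 w 22.0mm mid 133 edges 3.7 -5.3
-0.045 ctr y -0.0838 w 22.0mm mid 140 edges 3.3 -5.3
-0.04 ctr y -0.0833 w 23.0mm mid 138 edges 3.7 -5.7
-0.035 ctr y -0.0828 w 24.0mm mid 138 edges 3.0 -5.3
-0.03 ctr y -0.0838 w 24.0mm mid 130 edges 3.3 -4.3
```

View pics/al_z.png

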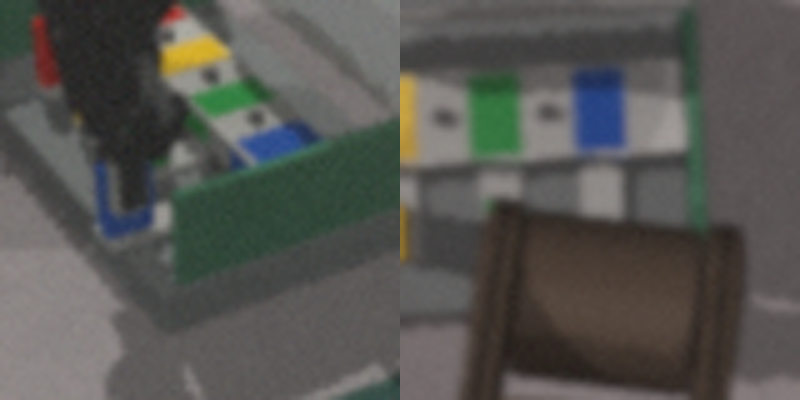

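>>> {"name": "arm_command", "arguments": {
  "increments": [
    [[0,0.05,-0.8,0],[0,0,-0.8,0],[0,0,-0.8,0],[0,0,-0.8,0],[0,0,-0.6,0],[0.15,0,-0.2,0],[0.15,0,-0.1,0],[0.05,0,-0.1,0],[0,0,0,0]]
  ]
}}

```text
time: 49.6
eef_pos: [0.5185, 0.0343, 0.054]
tcp_rot: [-0.704, -0.011, 0.71, -0.011]
contact_force: [-12.6, -1.0, 12.6]
opening: 0.155
```

Run:
```python
from h import *
show(); s,R=st(); print(W2C(s["eef_pos"]))
```

```text
t 49.60 pos [0.5185 0.0343 0.054 ] jawyaw -1.5393 xax [-0.008 -0.    -1.   ] F [-12.6  -1.   12.6] op 0.155(13.2mm) q [-0.13  0.17  2.07 -0.    0.9   1.41]
[-0.05762248 -0.08253477  0.05402256]
```

>>> {"name": "arm_command", "arguments": {
  "increments": [
    [[0,0,-0.1,0],[0,0,0,0]]
  ]
}}

```text
time: 49.85
eef_pos: [0.5185, 0.0344, 0.054]
tcp_rot: [-0.703, -0.011, 0.711, -0.011]
contact_force: [-15.5, -1.0, 14.8]
opening: 0.152
```

>>> {"name": "arm_command", "arguments": {
  "increments": [
    [[0,0,0,0],[0,0,0,0],[0,0,0,0],[-2,0,0,0],[-4,0,0,0],[-5,0,0,0],[-3,0,0,0],[-4,6,0,0],[0,6,0,0],[0,6,0,0],[0,0,0,0]]
  ],
  "grip": 3
}}

```text
time: 51.22
eef_pos: [0.5273, -0.1413, 0.2278]
tcp_rot: [0.707, 0.009, -0.707, 0.009]
contact_force: [-0.0, -0.0, -0.4]
opening: 0.349
```

Run:
```python
from look import look
from blade import *
show(); ims=look("am",C2W([-.04,.0,.03]),45)
for c,y in(("red",.084),("yellow",.028),("green",-.028),("blue",-.084)):
    for n in("top",):
        x,f=fitgauge(ims,c,[*C2W([-.055,y,0])[:2],.03],(n,),z=.03);print(c,n,W2C([x[0],x[1],0]).round(4),x[2],f)
rect(ims["top"],.035,"pics/am_r.png")
```

```text
t 51.23 pos [ 0.5273 -0.1413  0.2278] jawyaw -1.5456 xax [ 0.    -0.001 -1.   ] F [-0.  -0.  -0.4] op 0.349(29.8mm) q [-0.45  0.    1.9  -0.    1.24  1.1 ]
red top [-0.055   0.0844  0.    ] -0.3730962428757965 7898.03369140625
yellow top [-0.0551  0.0283  0.    ] -0.4012303363588731 9195.05078125
green top [-0.0508 -0.0249  0.    ] 0.45879399088752726 12415.7294921875
blue top [-0.0574 -0.0841  0.    ] -0.427727524668778 14573.724609375
```

View pics/am_z.png

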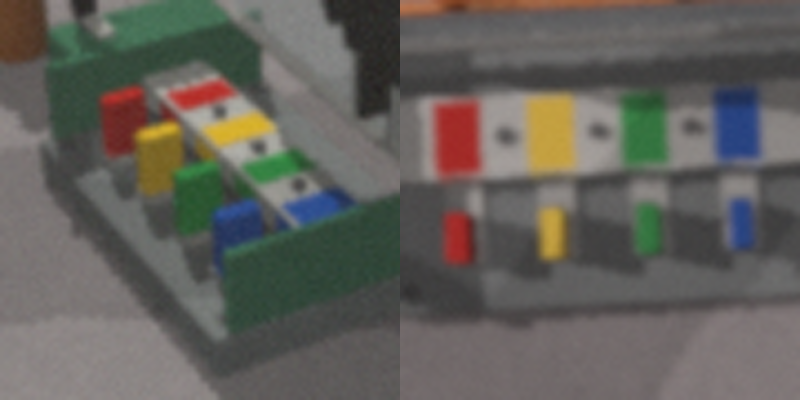

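View pics/am_r.png

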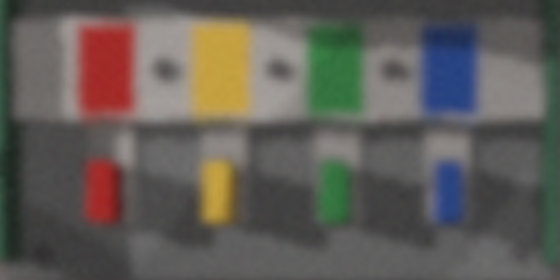

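All four blades are under the bar with equal gaps. Now to re-grip the guard bar from above.

Run:
```python
from h import *
p=C2W([.064,0,.345]);print(p);go(p,CA)
```

```text
[0.63756984 0.12056449 0.345     ]
inc cm [-11.75 -25.53 -11.79] turn 1.569 ; after turn inc [-11.75 -11.83  25.51]
```

>>> {"name": "arm_command", "arguments": {
  "increments": [
    [[-4,0,0,-0.175],[-4,0,0,-0.175],[-3.8,0,0,-0.175],[0,0,0,-0.175],[0,0,0,-0.175],[0,0,0,-0.175],[0,0,0,-0.175],[0,0,0,-0.175],[0,0,0,-0.175],[0,1.9,-4.2,0],[0,1.9,-4.2,0],[0,2.0,-4.2,0],[0,2.0,-4.2,0],[0,2.0,-4.2,0],[0,2.0,-4.2,0],[0,0,0,0],[0,0,0,0]]
  ],
  "grip": 4
}}

```text
time: 53.45
eef_pos: [0.6357, 0.1195, 0.3454]
tcp_rot: [0.49, 0.509, -0.491, 0.509]
contact_force: [0.3, 0.2, -1.0]
opening: 0.468
```

Run:
```python
from look import *
show();p=C2W([.064,0,.266]);go(p,CA); look("an",C2W([.064,0,.29]),50)
```

```text
t 53.45 pos [0.6357 0.1195 0.3454] jawyaw 0.0372 xax [-0.001 -0.    -1.   ] F [ 0.3  0.2 -1. ] op 0.468(40.0mm) q [ 0.03  0.16  1.52 -0.    1.46 -0.01]
inc cm [ 7.94  0.2  -0.1 ] turn 0.007 ; after turn inc [ 7.94  0.19 -0.1 ]
```

View pics/an_z.png

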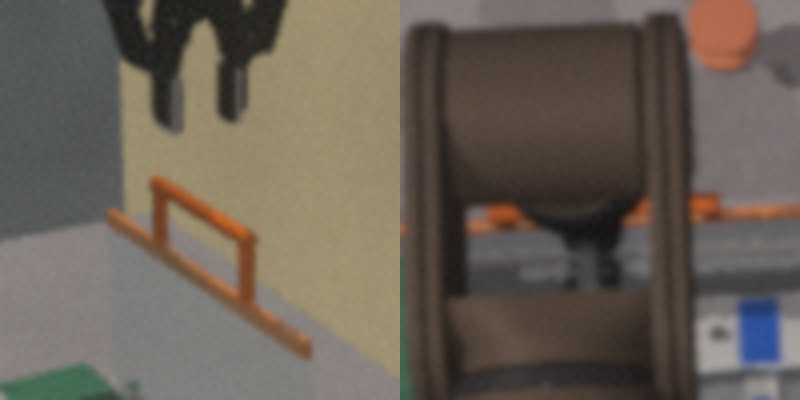

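Well aligned above the bar. Descending and gripping.

>>> {"name": "arm_command", "arguments": {
  "increments": [
    [[2.5,0.2,0,0.007],[3,0,0,0],[1.4,0,0,0],[0.8,0,0,0],[0,0,0,0],[0,0,0,0]]
  ]
}}

```text
time: 54.3
eef_pos: [0.639, 0.1184, 0.2703]
tcp_rot: [0.494, 0.506, -0.492, 0.507]
contact_force: [0.0, -0.1, 0.3]
opening: 0.468
```

Run:
```python
from look import *
show(); look("ao",C2W([.064,0,.285]),40)
```

```text
t 54.30 pos [0.639  0.1184 0.2703] jawyaw 0.0279 xax [ 0.002  0.    -1.   ] F [ 0.  -0.1  0.3] op 0.468(40.0mm) q [ 0.03  0.2   1.6  -0.    1.33 -0.  ]
```

View pics/ao_z.png

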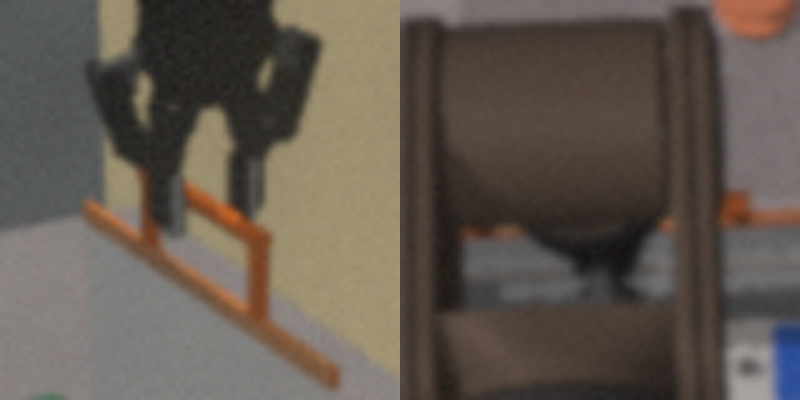

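>>> {"name": "arm_command", "arguments": {
  "increments": [
    [[0.3,0,0,0],[0,0,0,0],[0,0,0,0],[0,0,0,0],[0,0,0,0],[0,0,0,0]]
  ],
  "grip": 0,
  "grip_force": 50
}}

```text
time: 55.15
eef_pos: [0.6373, 0.1184, 0.2658]
tcp_rot: [0.492, 0.508, -0.494, 0.506]
contact_force: [-6.2, 0.2, 2.3]
opening: 0.12
```

Run:
```python
from h import *
show(); s,_=st();print(W2C(s["eef_pos"]+[0,0,.019]))
r=np.hypot(.195,.004);a0=np.arctan2(.004,.195)
th=np.linspace(1.57,0,29); x=-r*np.cos(th+a0);z=r*np.sin(th+a0)
print(np.c_[-np.diff(z)*100,np.diff(x)*100].round(2).tolist())
print((z+.09-.019)[[14,28]],(x+.06)[[14,28]])
```

```text
t 55.15 pos [0.6373 0.1184 0.2658] jawyaw 0.0282 xax [-0.003 -0.    -1.   ] F [-6.2  0.2  2.3] op 0.120(10.3mm) q [ 0.03  0.21  1.61 -0.    1.33 -0.  ]
[ 0.06369381 -0.00212121  0.28479405]
[[0.01, -1.09], [0.07, -1.09], [0.13, -1.09], [0.19, -1.08], [0.25, -1.06], [0.31, -1.05], [0.37, -1.03], [0.43, -1.01], [0.48, -0.98], [0.54, -0.95], [0.59, -0.92], [0.64, -0.89], [0.69, -0.85], [0.74, -0.81], [0.78, -0.77], [0.82, -0.72], [0.86, -0.68], [0.9, -0.63], [0.93, -0.57], [0.96, -0.52], [0.99, -0.47], [1.01, -0.41], [1.03, -0.35], [1.05, -0.29], [1.07, -0.24], [1.08, -0.17], [1.09, -0.11], [1.09, -0.05]]
[0.21166046 0.075     ] [-0.07511341 -0.135     ]
```

>>> {"name": "arm_command", "arguments": {
  "increments": [
    [[0.01,-1.09,0,0],[0.07,-1.09,0,0],[0.13,-1.09,0,0],[0.19,-1.08,0,0],[0.25,-1.06,0,0],[0.31,-1.05,0,0],[0.37,-1.03,0,0],[0.43,-1.01,0,0],[0.48,-0.98,0,0],[0.54,-0.95,0,0],[0.59,-0.92,0,0],[0.64,-0.89,0,0],[0.69,-0.85,0,0],[0.74,-0.81,0,0],[0,0,0,0]]
  ]
}}

```text
time: 57.02
eef_pos: [0.4971, 0.1144, 0.2094]
tcp_rot: [0.491, 0.508, -0.495, 0.506]
contact_force: [-2.4, -1.7, -0.6]
opening: 0.121
```

Run:
```python
from look import *
show(); s,_=st();c=W2C(s["eef_pos"]+[0,0,.019]);print(c,"ideal -.075,.2307", np.hypot(c[0]-.06,c[2]-.09)); look("ap",s["eef_pos"],50)
```

```text
t 57.02 pos [0.4971 0.1144 0.2094] jawyaw 0.0281 xax [-0.006 -0.001 -1.   ] F [-2.4 -1.7 -0.6] op 0.121(10.4mm) q [ 0.03 -0.06  1.99 -0.    1.21 -0.  ]
[-0.0766052  -0.00189753  0.22839479] ideal -.075,.2307 0.19445847348907394
```

View pics/ap_z.png

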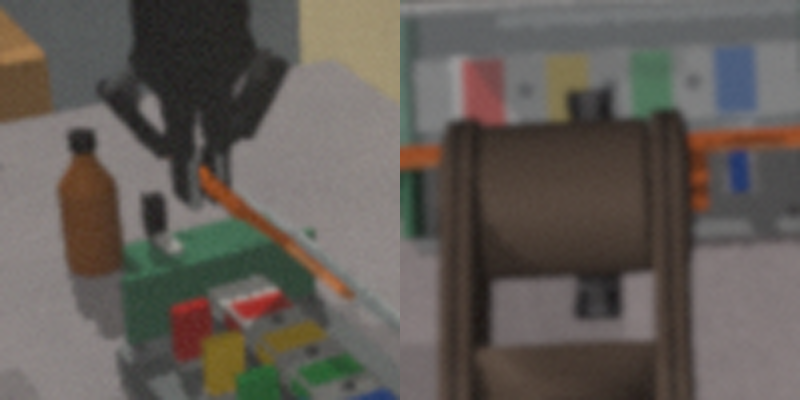

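The guard is following. Continuing down, with a slower finish.

>>> {"name": "arm_command", "arguments": {
  "increments": [
    [[0.78,-0.77,0,0],[0.82,-0.72,0,0],[0.86,-0.68,0,0],[0.9,-0.63,0,0],[0.93,-0.57,0,0],[0.96,-0.52,0,0],[0.99,-0.47,0,0],[1.01,-0.41,0,0],[1.03,-0.35,0,0],[1.05,-0.29,0,0],[1.07,-0.24,0,0],[0.6,-0.1,0,0],[0.5,-0.07,0,0],[0,0,0,0]]
  ]
}}

```text
time: 58.88
eef_pos: [0.4405, 0.1128, 0.0952]
tcp_rot: [0.493, 0.507, -0.493, 0.507]
contact_force: [3.5, -3.0, -4.1]
opening: 0.123
```

Run:
```python
from look import *
show(); s,_=st();c=W2C(s["eef_pos"]+[0,0,.019]);print(c, np.hypot(c[0]-.06,c[2]-.09))
```

```text
t 58.88 pos [0.4405 0.1128 0.0952] jawyaw 0.0279 xax [-0.002 -0.    -1.   ] F [ 3.5 -3.  -4.1] op 0.123(10.5mm) q [ 0.03 -0.04  2.21 -0.    0.98 -0.  ]
[-0.13320411 -0.00166797  0.11422201] 0.19471655153334658
```

>>> {"name": "arm_command", "arguments": {
  "increments": [
    [[0.4,-0.03,0,0],[0.4,-0.03,0,0],[0.4,-0.02,0,0],[0.3,0,0,0],[0.2,0,0,0],[0.1,0,0,0],[0.1,0,0,0],[0,0,0,0]]
  ]
}}

```text
time: 59.88
eef_pos: [0.4387, 0.1128, 0.0763]
tcp_rot: [0.492, 0.508, -0.494, 0.506]
contact_force: [-3.7, -3.4, 2.4]
opening: 0.121
```

Run:
```python
from look import *
show(); s,_=st();c=W2C(s["eef_pos"]+[0,0,.019]);print(c, np.hypot(c[0]-.06,c[2]-.09))
```

```text
t 59.88 pos [0.4387 0.1128 0.0763] jawyaw 0.0282 xax [-0.004 -0.    -1.   ] F [-3.7 -3.4  2.4] op 0.121(10.3mm) q [ 0.03 -0.01  2.22 -0.    0.94 -0.  ]
[-0.13498384 -0.00164193  0.09533158] 0.19505672049843967
```

>>> {"name": "arm_command", "arguments": {
  "increments": [
    [[0.1,0,0,0],[0.1,0,0,0],[0.1,0,0,0],[0,0,0,0]]
  ]
}}

```text
time: 60.38
eef_pos: [0.4387, 0.1128, 0.0734]
tcp_rot: [0.492, 0.508, -0.494, 0.506]
contact_force: [-5.3, -3.2, 1.7]
opening: 0.122
```

Run:
```python
from look import *
show(); s,_=st();c=W2C(s["eef_pos"]+[0,0,.019]);print(c); look("aq",C2W([-.08,.05,.09]),50)
```

```text
t 60.38 pos [0.4387 0.1128 0.0734] jawyaw 0.0283 xax [-0.005 -0.    -1.   ] F [-5.3 -3.2  1.7] op 0.122(10.4mm) q [ 0.03 -0.01  2.22 -0.    0.93 -0.  ]
[-0.13504025 -0.00165298  0.09238237]
```

View pics/aq_z.png

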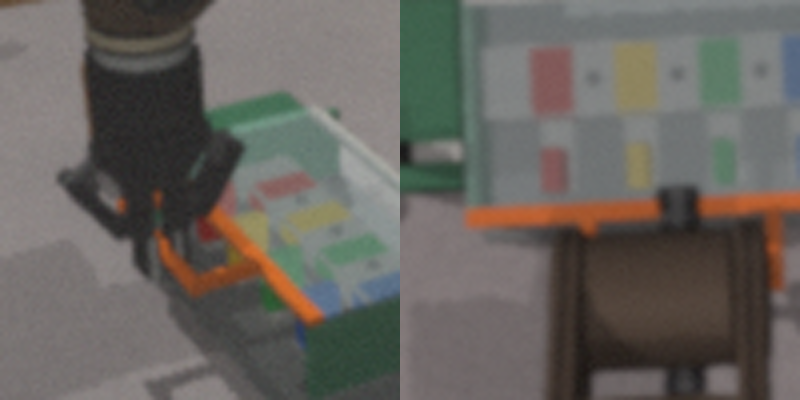

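>>> {"name": "arm_command", "arguments": {
  "increments": [
    [[0.1,0,0,0],[0.1,0,0,0],[0.1,0,0,0],[0,0,0,0]]
  ]
}}

```text
time: 60.98
eef_pos: [0.4386, 0.1128, 0.0706]
tcp_rot: [0.492, 0.508, -0.494, 0.506]
contact_force: [-6.4, -3.7, 3.4]
opening: 0.118
```

>>> {"name": "arm_command", "arguments": {
  "increments": [
    [[0.1,0,0,0],[0.1,0,0,0],[0,0,0,0]]
  ]
}}

```text
time: 61.35
eef_pos: [0.4386, 0.1128, 0.0704]
tcp_rot: [0.491, 0.509, -0.495, 0.506]
contact_force: [-11.8, -4.6, 16.1]
opening: 0.119
```

Run:
```python
from look import *
show(); s,_=st();c=W2C(s["eef_pos"]+[0,0,.019]);print(c); look("ar",C2W([-.08,.0,.09]),40)
```

```text
t 61.35 pos [0.4386 0.1128 0.0704] jawyaw 0.0288 xax [-0.007 -0.001 -1.   ] F [-11.8  -4.6  16.1] op 0.119(10.1mm) q [ 0.03  0.    2.22 -0.    0.93 -0.  ]
[-0.1351162  -0.00164601  0.08941121]
```

View pics/ar_z.png

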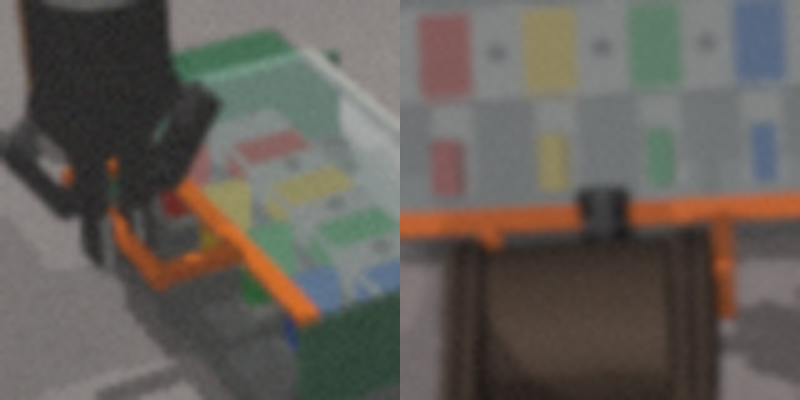

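The guard is on its stop: 16 N with no further motion. Releasing it and going to the bolt knob.

>>> {"name": "arm_command", "arguments": {
  "increments": [
    [[-0.25,0,0,0],[0,0,0,0],[0,0,0,0],[0,0,0,0],[-3,0,0,0],[-5,0,0,0],[-4,0,0,0],[0,0,0,0]]
  ],
  "grip": 4
}}

```text
time: 62.45
eef_pos: [0.443, 0.113, 0.196]
tcp_rot: [0.495, 0.505, -0.491, 0.509]
contact_force: [-0.5, 0.1, -0.3]
opening: 0.465
```

Run:
```python
from look import *
show(); ims=look("as",C2W([-.04,.1,.1]),55)
print("bottle",ray("top",113,259,.13),ray("top",124,260,.05))
for n in("side","top"): print(n,optics.place_of(n,"bolt_knob")[:2],proj(n,C2W([-.04,.182,.12])),optics.place_of(n,"oil")[:1])
r=optics.place_of("top","oil")[0]["at"];print(ray("top",r[1],r[0],0))
go(C2W([-.04,.182,.19]),CA)
```

```text
t 62.45 pos [0.443 0.113 0.196] jawyaw 0.0279 xax [ 0.009  0.    -1.   ] F [-0.5  0.1 -0.3] op 0.465(39.7mm) q [ 0.03 -0.18  2.13  0.    1.18 -0.  ]
bottle [0.51912983 0.43396933 0.13      ] [0.51787217 0.42932536 0.05      ]
side [{'at': [169.7, 208.6], 'conf': 0.5}] [[207.89360451 168.89481344]] [{'at': [183.0, 194.6], 'conf': 0.79}]
top [{'at': [256.1, 169.2], 'conf': 0.42}] [[167.60560543 254.34888685]] [{'at': [258.0, 123.5], 'conf': 0.92}]
[0.52460289 0.44502465 0.        ]
inc cm [  0.     9.36 -18.39] turn -0.003 ; after turn inc [  0.     9.41 -18.36]
```

View pics/as_z.png

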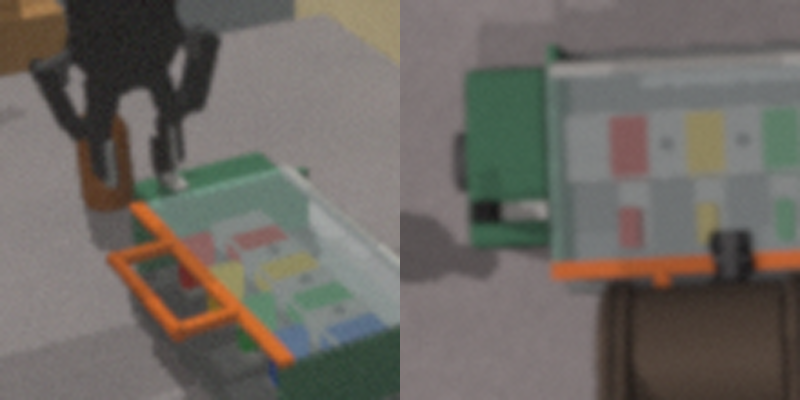

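>>> {"name": "arm_command", "arguments": {
  "increments": [
    [[0,1.6,-3.1,0],[0,1.6,-3.1,0],[0,1.6,-3.1,0],[0,1.6,-3.1,0],[0,1.5,-3.0,0],[0,1.5,-3.0,0],[3,0,0,0],[0,0,0,0],[0,0,0,0]]
  ]
}}

```text
time: 63.92
eef_pos: [0.5292, 0.2992, 0.1618]
tcp_rot: [0.493, 0.507, -0.493, 0.507]
contact_force: [0.8, 0.0, 0.6]
opening: 0.47
```

Run:
```python
from look import *
show(); ims=look("at",C2W([-.04,.182,.13]),30)
go(C2W([-.04,.182,.103]),CA)
```

```text
t 63.92 pos [0.5292 0.2992 0.1618] jawyaw 0.0277 xax [-0.001 -0.    -1.   ] F [0.8 0.  0.6] op 0.470(40.2mm) q [ 0.35  0.21  1.81 -0.    1.13  0.32]
inc cm [ 6.01 -0.19  0.  ] turn -0.003 ; after turn inc [ 6.01 -0.19  0.  ]
```

View pics/at_z.png

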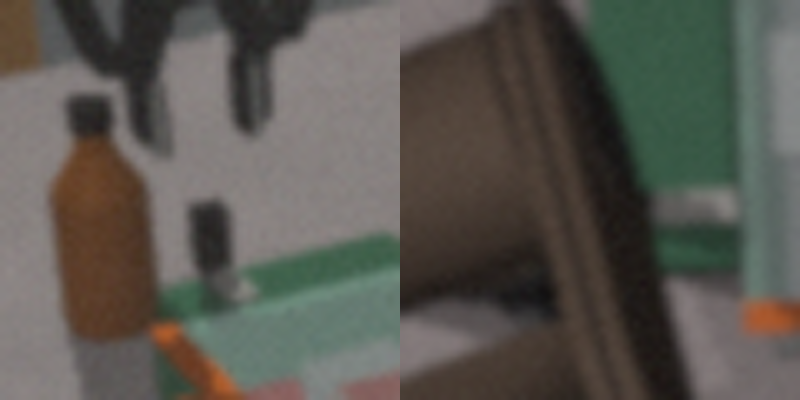

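>>> {"name": "arm_command", "arguments": {
  "increments": [
    [[2,-0.15,0,0],[1.5,0,0,0],[1.2,0,0,0],[0.9,0,0,0],[0,0,0,0]]
  ]
}}

```text
time: 64.65
eef_pos: [0.5272, 0.2992, 0.1047]
tcp_rot: [0.492, 0.507, -0.494, 0.507]
contact_force: [0.6, 0.3, 0.7]
opening: 0.466
```

Run:
```python
from look import *
show(); ims=look("au",C2W([-.04,.182,.11]),30)
```

```text
t 64.65 pos [0.5272 0.2992 0.1047] jawyaw 0.0280 xax [-0.002 -0.001 -1.   ] F [0.6 0.3 0.7] op 0.466(39.8mm) q [ 0.35  0.27  1.84 -0.    1.03  0.32]
```

View pics/au_z.png

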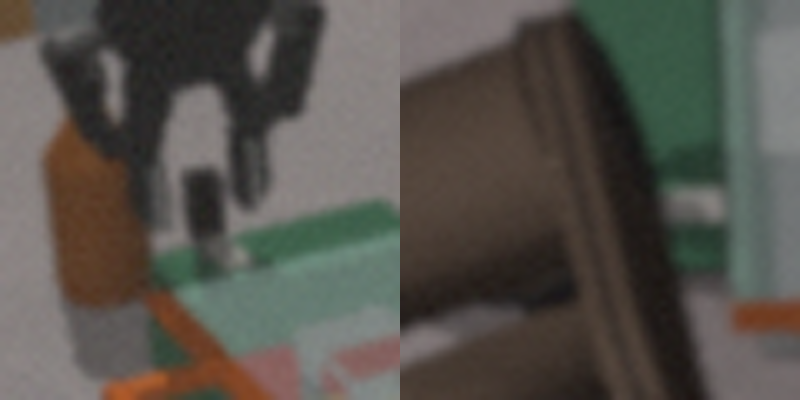

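The knob is between the fingers. Closing, then sliding 30 mm towards −y (tool +z).

>>> {"name": "arm_command", "arguments": {
  "increments": [
    [[0,0,0,0],[0,0,0,0],[0,0,0,0],[0,0,0,0],[0,0,0,0]]
  ],
  "grip": 0,
  "grip_force": 40
}}

```text
time: 65.38
eef_pos: [0.5282, 0.2996, 0.1067]
tcp_rot: [0.493, 0.507, -0.493, 0.507]
contact_force: [-0.8, -1.5, 5.5]
opening: 0.178
```

Run:
```python
from h import *
show(); s,R=st();print(W2C(s["eef_pos"]),R[:,2])
```

```text
t 65.38 pos [0.5282 0.2996 0.1067] jawyaw 0.0281 xax [ 0.001  0.    -1.   ] F [-0.8 -1.5  5.5] op 0.178(15.2mm) q [0.35 0.27 1.84 0.   1.03 0.32]
[-0.03986827  0.18229208  0.10672743] [ 2.80551589e-02 -9.99606305e-01 -3.78128896e-04]
```

>>> {"name": "arm_command", "arguments": {
  "increments": [
    [[0,0,0.4,0],[0,0,0.5,0],[0,0,0.5,0],[0,0,0.5,0],[0,0,0.5,0],[0,0,0.3,0],[0,0,0.2,0],[0,0,0.1,0],[0,0,0.1,0],[0,0,0,0]]
  ]
}}

```text
time: 66.62
eef_pos: [0.529, 0.2721, 0.1068]
tcp_rot: [0.496, 0.508, -0.491, 0.505]
contact_force: [-1.3, 10.8, 2.8]
opening: 0.178
```

Run:
```python
from look import *
show(); s,R=st();print(W2C(s["eef_pos"])); look("av",C2W([-.04,.15,.11]),30)
```

```text
t 66.62 pos [0.529  0.2721 0.1068] jawyaw 0.0266 xax [ 0.003  0.008 -1.   ] F [-1.3 10.8  2.8] op 0.178(15.2mm) q [0.3  0.24 1.87 0.01 1.02 0.27]
[-0.03991133  0.15480191  0.10676002]
```

View pics/av_z.png

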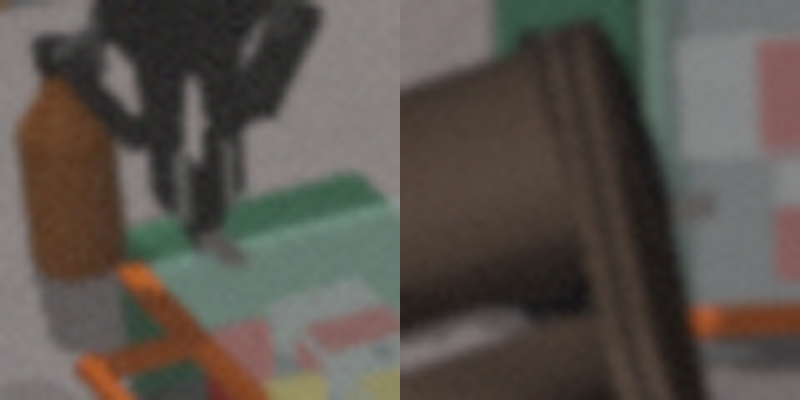

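>>> {"name": "arm_command", "arguments": {
  "increments": [
    [[0,0,0.2,0],[0,0,0.2,0],[0,0,0.1,0],[0,0,0,0]]
  ]
}}

```text
time: 67.22
eef_pos: [0.529, 0.2718, 0.1068]
tcp_rot: [0.499, 0.51, -0.488, 0.503]
contact_force: [0.9, 26.3, 0.0]
opening: 0.177
```

Run:
```python
from look import *
show(); s,R=st();print(W2C(s["eef_pos"]))
```

```text
t 67.22 pos [0.529  0.2718 0.1068] jawyaw 0.0249 xax [ 0.004  0.019 -1.   ] F [ 0.9 26.3  0. ] op 0.177(15.1mm) q [0.3  0.24 1.88 0.02 1.02 0.26]
[-0.0399163   0.1544962   0.10681094]
```

It is against a hard stop (26 N), but the hand travelled only about 28 mm. I'll release and measure the knob.

>>> {"name": "arm_command", "arguments": {
  "increments": [
    [[0,0,-0.4,0],[0,0,0,0],[0,0,0,0],[0,0,0,0],[-3,0,0,0],[-5,0,0,0],[-4,0,0,0],[0,-4,0,0],[0,-6,3,0],[0,-3,5,0],[0,0,0,0]]
  ],
  "grip": 4
}}

```text
time: 68.6
eef_pos: [0.4028, 0.1839, 0.2251]
tcp_rot: [0.493, 0.506, -0.494, 0.506]
contact_force: [-0.0, 0.7, 0.0]
opening: 0.469
```

Run:
```python
from look import *
from blade import *
show(); ims=look("aw",C2W([-.04,.14,.11]),30)
for n in("side","top"): print(n,optics.place_of(n,"bolt_knob")[:2],proj(n,C2W([-.04,.152,.12])))
def dark(im,n):
    u,v=proj(n,C2W([-.04,.152,.12]))[0]; g=cv2.cvtColor(im,cv2.COLOR_BGR2GRAY); m=(g<48).astype(np.uint8)
    k,l,s,c=cv2.connectedComponentsWithStats(m)
    return [(s[i].tolist(),c[i].round(2).tolist()) for i in range(1,k) if s[i,4]>8 and np.hypot(*(c[i]-[u,v]))<14]
for a in("as","aw"):
  for n in("top","side"):
    print(a,n,dark(cv2.imread(f"pics/{a}_{n}.png"),n))
im=cv2.imread("pics/a_top.png");print("a",dark(im,"top"))
```

```text
t 68.60 pos [0.4028 0.1839 0.2251] jawyaw 0.0251 xax [-0.001 -0.001 -1.   ] F [-0.   0.7  0. ] op 0.469(40.1mm) q [ 0.2  -0.24  2.13 -0.    1.26  0.17]
side [{'at': [171.1, 209.6], 'conf': 0.59}, {'at': [220.6, 246.2], 'conf': 0.24}] [[211.77923574 172.51451532]]
top [{'at': [255.3, 181.2], 'conf': 0.52}] [[179.44399866 253.71844969]]
as top [([167, 252, 6, 6, 32], [169.56, 254.81])]
as side []
aw top [([177, 252, 7, 5, 34], [180.09, 254.06])]
aw side [([210, 171, 4, 8, 27], [211.67, 174.48])]
a [([166, 252, 7, 6, 38], [169.24, 254.63])]
```

View pics/aw_z.png

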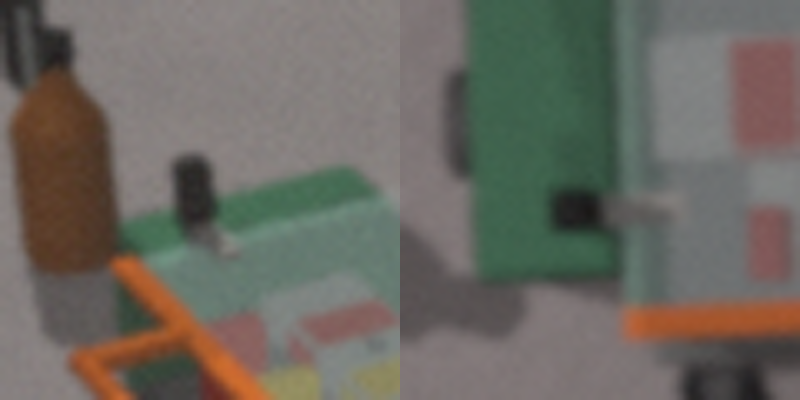

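Run:
```python
from h import *
A={k:{n:cv2.imread(f"pics/{k}_{n}.png") for n in("top","side")} for k in("a","as","aw")}
def cen(im,n,y):
    u,v=proj(n,C2W([-.04,y,.118]))[0]; 
    S=8; w=9; m=cv2.getRectSubPix(im.astype(np.float32).mean(2).astype(np.float32),(2*w+1,2*w+1),(float(u),float(v)))
    return m,(u,v)
# dark weighted centroid of the knob: pixels well below surround
for n in("top","side"):
  for k in("a","as","aw"):
    g=A[k][n].astype(np.float32).mean(2)
    y=.182 if k!="aw" else .152
    u,v=proj(n,C2W([-.04,y,.122 if n=="top" else .113]))[0]
    if n=="side" and k=="as": continue
    U,V=np.meshgrid(np.arange(560),np.arange(420)); 
    for it in range(5):
        w=np.clip(55-g,0,30)*((abs(U-u)<6)&(abs(V-v)<(6 if n=="top" else 7)))
        u,v=(w*U).sum()/w.sum(),(w*V).sum()/w.sum()
    print(n,k,round(u,2),round(v,2))
for n in("top","side"):
    print(n,proj(n,C2W([-.04,.182,.122]))-proj(n,C2W([-.04,.152,.122])))
s=np.vstack([cv2.resize(A[k]["top"][240:270,155:195],(800,600//2),interpolation=cv2.INTER_NEAREST) for k in("a","aw")]);cv2.imwrite("pics/ax.png",s)
```

```text
top a 169.58 254.82
top as 169.56 254.73
top aw 180.23 254.15
side a 208.2 171.32
side aw 211.68 174.68
top [[-11.85645716   0.63137854]]
side [[-3.8880172  -3.61315705]]
```

View pics/ax.png

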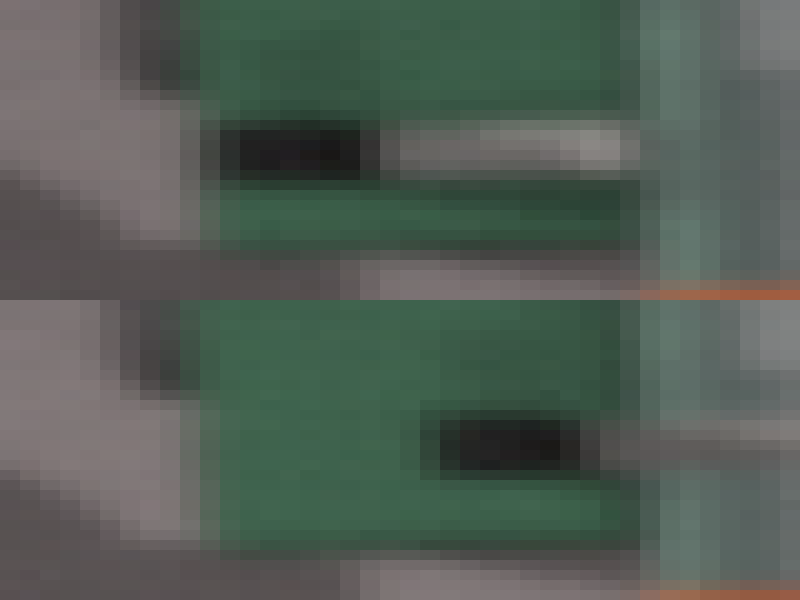

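Run:
```python
from h import *
P=lambda y,z,x=-.04:proj("top",C2W([x,y,z]))[0].round(2)
print("housing edge",P(.199,.085),"obs",155+195/20-.5)
print("cheek inner? ",P(.139,.085),P(.138,.089))
for y in(.182,.180,.155,.152): print(y,"left top",P(y+.008,.13),"left base",P(y+.008,.0995),"right base",P(y-.008,.0995),"right top",P(y-.008,.13),"tongue tip",P(y-.04,.0995))
print("obs start L",155+215/20-.5,"R",155+378/20-.5,"end L",155+437/20-.5,"R",155+590/20-.5)
im=cv2.imread("pics/aw_top.png");g=im.astype(float).mean(2); print(g[254,176:204].astype(int)); print(cv2.imread("pics/a_top.png").astype(float).mean(2)[254,160:200].astype(int))
```

```text
housing edge [163.79 255.07] obs 164.25
cheek inner?  [186.86 253.84] [186.99 253.78]
0.182 left top [163.62 254.41] left base [166.11 254.74] right base [172.33 254.4 ] right top [169.98 254.07] tongue tip [184.76 253.74]
0.18 left top [164.41 254.37] left base [166.89 254.69] right base [173.11 254.36] right top [170.78 254.03] tongue tip [185.54 253.7 ]
0.155 left top [174.36 253.84] left base [176.6  254.18] right base [182.82 253.85] right top [180.72 253.5 ] tongue tip [195.23 253.18]
0.152 left top [175.55 253.77] left base [177.77 254.12] right base [183.98 253.78] right top [181.91 253.43] tongue tip [196.39 253.12]
obs start L 165.25 R 173.4 end L 176.35 R 184.0
[ 59  39  36  35  31  27  25  38  61  78  85  89  91  92  92  96 101 104
 111 119 118 115 112 111 112 112 113 112]
[117 117 116 112  94  67  45  32  33  31  29  25  31  50  82  96 100 103
 104 108 113 113 117 127 135 131 111  93  94  98  92  91  90  94 101 106
 108 107 107 109]
```

The geometry suggests the bolt started about 2 mm across and is now at y ≈ 152 mm, fully over. To confirm, I'll push the knob from behind with shut fingers.

Run:
```python
from h import *
go(C2W([-.04,.195,.19]),CA)
```

```text
inc cm [  3.67  12.51 -12.26] turn -0.003 ; after turn inc [  3.67  12.54 -12.22]
```

>>> {"name": "arm_command", "arguments": {
  "increments": [
    [[0,3.1,-3.1,0],[0,3.1,-3.1,0],[0,3.1,-3.1,0],[3.6,3.2,-3.0,0],[3,0,0,0],[3,0,0,0],[2,0,0,0],[0,0,0,0]]
  ],
  "grip": 0
}}

```text
time: 69.8
eef_pos: [0.5256, 0.3124, 0.1077]
tcp_rot: [0.492, 0.508, -0.494, 0.506]
contact_force: [-0.4, 0.1, -0.5]
opening: -0.003
```

Run:
```python
from look import *
show(); s,R=st();print(W2C(s["eef_pos"])); look("ay",C2W([-.04,.17,.11]),30)
```

```text
t 69.80 pos [0.5256 0.3124 0.1077] jawyaw 0.0285 xax [-0.004 -0.001 -1.   ] F [-0.4  0.1 -0.5] op -0.003(-0.2mm) q [0.37 0.28 1.83 0.   1.04 0.34]
[-0.0420112   0.19521625  0.10765549]
```

View pics/ay_z.png

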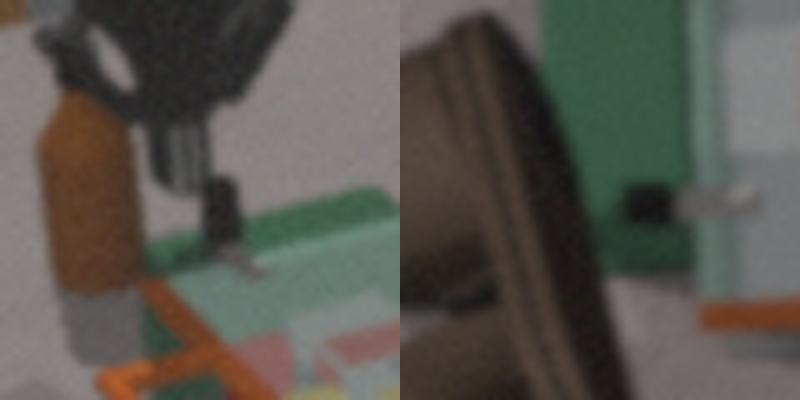

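>>> {"name": "arm_command", "arguments": {
  "increments": [
    [[0,0.15,0.6,0],[0,0,0.6,0],[0,0,0.6,0],[0,0,0.2,0],[0,0,0.2,0],[0,0,0.2,0],[0,0,0.1,0],[0,0,0,0]]
  ]
}}

```text
time: 70.9
eef_pos: [0.5286, 0.2892, 0.11]
tcp_rot: [0.494, 0.508, -0.492, 0.506]
contact_force: [0.6, 5.3, -0.7]
opening: -0.001
```

Run:
```python
from look import *
show(); s,R=st();print(W2C(s["eef_pos"]))
```

```text
t 70.90 pos [0.5286 0.2892 0.11  ] jawyaw 0.0275 xax [ 0.001  0.004 -1.   ] F [ 0.6  5.3 -0.7] op -0.001(-0.1mm) q [0.33 0.25 1.85 0.   1.03 0.3 ]
[-0.0397101   0.17190728  0.11000105]
```

Contact at y 171.9, where 171 is expected for a fully-across knob. I'll add a few mm of push.

>>> {"name": "arm_command", "arguments": {
  "increments": [
    [[0,0,0.15,0],[0,0,0.15,0],[0,0,0.1,0],[0,0,0,0]]
  ]
}}

```text
time: 71.4
eef_pos: [0.5286, 0.289, 0.1101]
tcp_rot: [0.497, 0.509, -0.49, 0.504]
contact_force: [0.1, 16.8, -3.7]
opening: 0.002
```

Run:
```python
from look import *
show(); s,R=st();print(W2C(s["eef_pos"]))
```

```text
t 71.40 pos [0.5286 0.289  0.1101] jawyaw 0.0262 xax [ 0.002  0.012 -1.   ] F [ 0.1 16.8 -3.7] op 0.002(0.1mm) q [0.33 0.25 1.86 0.01 1.03 0.29]
[-0.03972075  0.17166785  0.11013195]
```

It doesn't move under 17 N, so the bolt is fully across. Backing off and taking a last look.

>>> {"name": "arm_command", "arguments": {
  "increments": [
    [[0,0,-1.2,0],[-3,0,0,0],[-5,0,0,0],[-6,0,0,0],[-4,-4,0,0],[0,-4,0,0],[0,-4,-4,0],[0,-2,-5,0],[0,0,-5,0],[0,0,0,0]]
  ]
}}

```text
time: 72.65
eef_pos: [0.3838, 0.4335, 0.2894]
tcp_rot: [0.492, 0.508, -0.492, 0.508]
contact_force: [-0.1, -0.5, -0.3]
opening: -0.001
```

Run:
```python
from look import *
from blade import *
show(); ims=look("az",C2W([-.04,.03,.08]),62)
rect(ims["top"],.095,"pics/az_r.png",x0=-.15,x1=.09,y0=-.15,y1=.21)
def orange(im):
    h,s,v=cv2.split(cv2.cvtColor(im,cv2.COLOR_BGR2HSV)); return ((h<=14)&(s>150)&(v>90))
b=cv2.imread("pics/a_top.png")
for u in(228,240,252): print([float(np.where(orange(i)[280:300,u])[0].mean()+280) for i in(b,ims["top"])])
for n,(u0,v0) in dict(side=(160,130)).items():
    print(np.abs(cv2.imread("pics/a_side.png").astype(int)-ims["side"])[170:240,180:300].mean())
for q in("oil","spool","carton"):
    for n in("top","side"): print(q,n,[ [round(v) for v in d["at"]] for d in optics.place_of(n,q)[:2]])
```

```text
t 72.65 pos [0.3838 0.4335 0.2894] jawyaw 0.0318 xax [-0.    -0.001 -1.   ] F [-0.1 -0.5 -0.3] op -0.001(-0.0mm) q [ 0.67  0.04  1.75 -0.    1.35  0.64]
[289.0, 289.0]
[288.0, 288.0]
[287.5, 287.5]
6.626904761904762
oil top [[259, 123]]
oil side [[181, 196], [226, 267]]
spool top [[156, 264]]
spool side [[213, 316]]
carton top [[175, 352], [290, 243]]
carton side [[258, 359], [183, 193]]
```

View pics/az_z.png

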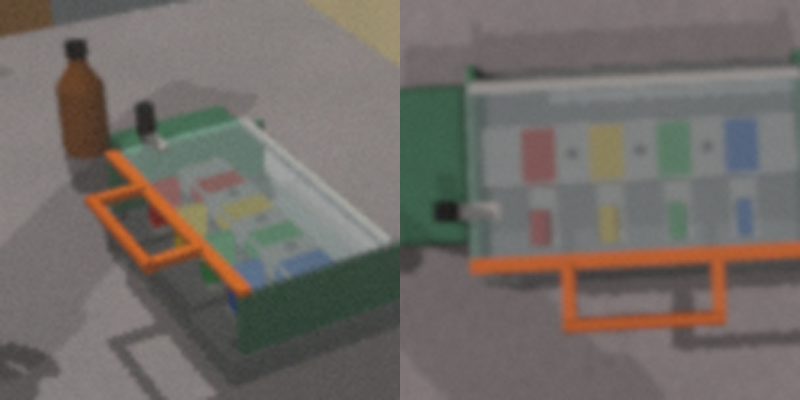

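View pics/az_top.png

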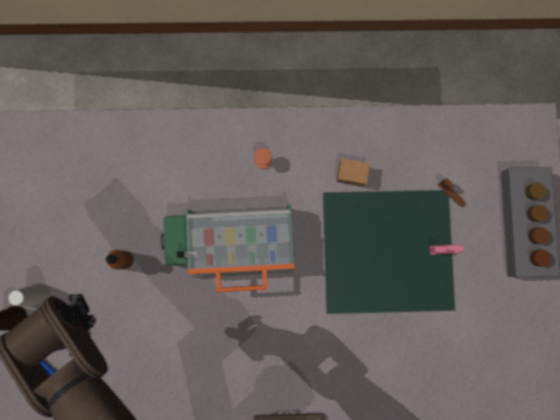

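The final picture shows the guard shut, with its bar at exactly its starting pixels (rows 287–289). The bolt tongue lies over the guard's left edge, and all four gauges are in their slots. The mat is empty apart from pink, and the bottle, spool and carton are where they were. Handing in.

```bash
python3 -c "
from plant import ctrl
print(ctrl.sign_off())"
```

```text
the job is handed in; nothing more can be done
None
```

I finished the job and handed it in at about 73 s of the 210 s. The guard was raised fully open, and the red, yellow, green and blue gauges went into their own slots. The guard was then lowered onto its stop and the bolt slid across.

**Last checks**
- **Gauges:** each stopped firmly against the back stop at about 15–16 N and rested flat on the bed. In the pictures all four show about the same gap to the bar.
- **Guard:** it stopped moving under 16 N, and its bar is back at the same pixels as at the start.
- **Bolt:** the knob would not move further under 17–26 N.
- **Other items:** in the final picture the bottle, spool and carton are where they were at the start.

**What went wrong or disagreed**
- **Red knocked over briefly:** red had been knocked about 2 cm aside and I missed it at first. A finger came down on its block at roughly 55 N, measured at the wrist. It rocked back upright, and I measured it again and picked it up cleanly.
- **Bolt travel:** the bolt moved only about 27–28 mm instead of 30. The pictures suggest it started about 2 mm across, and its end position matches fully across to within about 1 mm.
- **Position fits:** the picture-based fit was rough for yaw on all four seated gauges. For green and blue it also put the position along the slot 2–4 mm off, so I relied on the push against the stop instead.

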